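# Refit the push-on lever of a vacuum tap and shut the tap

## Robot

A 6-joint arm with a two-finger parallel gripper is mounted at the origin on a cart in front of the work surface, level with it; the furniture and walls round the work are solid. World frame = base frame: x ahead of the robot, y to its left, z up, the work surface at z = 0. Lengths are in m, angles in rad, forces in N, time in s.
With the tool pointing down it reaches from about 0.275 to 0.875 m from the base axis. Payload 12.5 kg.
Tool frame: the origin (TCP) lies at the very end of the fingers, on their centre line; the grasp point (between the pads) lies 19 mm behind it; z points along the fingers, x is the direction in which the jaws open and shut, and the axes are right-handed (so a half turn about z gives the same grasp; the last joint's range is limited). The gripper opens to 85 mm and grips with 20 to 120 N. Pads are 22 mm wide; open, the fingers measure 114 mm over their backs; the gripper's body (76 mm by 85 mm) begins 54 mm behind the grasp point. The pads swing forward as they close: fully open they stand 13 mm farther back than shut.
Start: joints at [1.099, 0.351, 1.652, -0, 1.139, -0.085], TCP at [0.207, 0.509, 0.231] pointing down, gripper open.
Joint ranges: [-2.75, 2.75], [-0.79, 2.1], [0.01, 2.65], [-1.57, 4.71], [0.07, 3.14], [-2.87, 2.87]. Speed limits (rad/s): [2.22, 2.22, 2.79, 3.14, 3.14, 3.14].

## Interface

Orientations are given as [roll, pitch, yaw] about the fixed x, y, z axes, in that order (R = Rz(yaw) Ry(pitch) Rx(roll)).
In Python, from bench import r gives the robot as it stands.
- The arm moves only by the tool send_rows, never from a script. Its argument "steps" is a list that holds one entry, the list of rows, each a list of 5 numbers: the shift along the tool's x, y, z in cm, then the turn about the tool's z in rad, then the closure, from 0 (fully open) to 1 (shut). A call has 1 to 5 rows; each row shifts and turns the pose as measured when the row begins, along the tool's axes as they then stand; what a row does not reach is not made up. A row lasts 1/8 s, in which the tool goes at most 62.5 mm and 10.7 degrees, less where a joint would pass 70% of its speed; a pose out of reach is approached as far as the arm can. A call with a gripper value outside its range is refused whole. The fingers move at their own pace and stop on an object; the grip force is fixed at half the most. Time passes only in rows, so rows that do not move let the fingers close. It gives the time, the measured TCP pose, the force and the opening at its end, in the units of the state.
- r.sense(): the state, without advancing time (a new reading comes with each control period).
- r.snapshot(name): name is "scene" or "top" or "wrist"; returns a dict with "color" (384x512x3 uint8, blue, green, red), "depth" (384x512 float32, m along the optical axis (not along the pixel's ray), 0 where there is no reading), "intrinsics" (3x3 intrinsics, pixels), "k1" (the pictures are not rectified: a ray, as slopes to the right and down, at radius r is drawn at 1 + k1 r^2 times it, then the intrinsics apply), "xyz" and "orientation" of the camera in the world; the wrist camera has in their place "mount" (4x4, takes a point from camera to tool coordinates, whose origin is the TCP and whose axes are the tool frame's). Camera axes: x right, y up, looking along -z (the intrinsics and any distortion apply to the point x, -y, -z); pixel columns grow to the right and rows downward; lengths in m; the calibration is good to about 2 mm. A picture is of the moment at which its call begins: read the wrist's pose just before it.
- r.job_done(): hands the job in, once; it reports no verdict.
The state is a dict: "t": time; "q": joint angles; "qd": joint speeds; "joint_efforts": joint torques, N m; "ee_pos": TCP position; "tcp_rot": TCP orientation; "force": force on the tool from outside, world axes, zero at the start; "torque": the same for the moment, N m; "opening": finger opening in m.
Only numpy, scipy, OpenCV 4.12 (cv2) and the standard library are available. Lean on these libraries where they do the work, as an engineer would, in place of code of your own. Each camera call takes 0.05 s, during which the arm holds its last target.

## Task

The lever of the vacuum tap was taken off for cleaning and the tap was left part open. Turn the lever to match the splines of the spindle on the sloping console (broad keyway to the red-marked broad spline), push it fully home on the spindle, then swing the spindle clockwise with it until it meets its stop, so that the tap is shut, and let go. Do not shove or knock over the loose things around.

Things in the scene. Friction and masses are not known exactly. Their poses are not given: they have to be found in the camera images.
- lever_hub (a point): Loose push-on lever, about 0.25 kg, flat on the worktop. Point: centre of its aluminium hub, a rounded square block 40 x 40 mm with flat sides, 32 mm tall (underside 16 mm below the point). A through hole along z has four keyways, 31.4 mm across; three are 9.4 mm wide, the broad one, on the arm's side, 14.4 mm. z: along the hole, out of the upper side; x: along the arm, hub to sleeve.
- lever_sleeve (a point): Middle of the lever's red sleeve, on its axis, 118 mm from the hole's axis; axes as the hub's. The sleeve is 28 mm in diameter, 88 to 148 mm out from the hole. The arm between hub and sleeve is a bar 20 mm wide and 12 mm thick, 8 to 20 mm above the underside. The centre of mass lies some 30 mm out along the arm.
- spindle_seat (a point): Centre of the top of the collar (38 mm diameter, 14 mm high) on which the hub sits when home, on the axis of the tap's steel spindle. Axes turn with the spindle: z is its axis, out of the console's sloping face, 25 degrees from vertical, leaning to the console's front (the robot's side); x points along the broad, red-marked spline. Home, the hub's centre is 16 mm up z, lever x along this x.
- spindle_tip (a point): End of the spindle's tapered nose, 38 mm from the seat along z; axes as the seat's. Core 19 mm in diameter; four splines at 90 degrees, 29 mm across, three 7 mm wide and the broad one 12 mm, full width to 23 mm above the seat, tapering in to 30 mm. The hub goes on with 1.2 mm to spare all round, one way only.
- spindle (a joint): Angle of the tap's spindle, rad. 0 = shut, at its stop: broad spline and fitted lever point across the face to the console's left, along the wide red mark. It grows counter-clockwise (seen from above) as the tap opens, to 1.57 where they point down the slope to the front, along the green mark. It stays where it is left; about 0.25 N m of friction resists turning.
- console: White sloping console, fixed: 190 mm deep, 200 wide, 46 high in front, 135 at the back. On its right flank a filter bowl (50 mm out from the flank, 126 high); on the face's upper right a round gauge, 58 wide, 17 off the face. Origin: centre of the underside; x to its back, y to its left. The spindle's axis meets the face 14 mm in front of the middle, 84 mm above the worktop.
- beaker_mid (a point): Centre, half-way up, of a loose glass beaker 51 mm wide and 68 mm tall: a bystander.
- amber_bottle_mid (a point): Centre, half-way up, of a loose amber bottle with a black cap, 58 mm wide and 116 mm tall: a bystander.
- white_bottle_mid (a point): Centre, half-way up, of a loose white bottle with a red cap, 49 mm wide and 110 mm tall: a bystander.
Mind the look-alikes: they are no part of the job. Leave any orange look-alike of the part that bears lever_hub alone.

How it is judged:
On the way:
1. the lever is fully home on the spindle while the tap is still open (z of lever_hub in the frame of spindle_seat between 0.012 and 0.02 m and distance between lever_hub and spindle_seat below 0.0205 m and angle between the z axis of lever_hub and the z axis of spindle_seat, either way round below 0.12 rad and x of lever_sleeve in the frame of spindle_seat above 0.1 m and value of joint spindle above 0.2 rad), for 0.1 s.
At the end, for the whole second after the job is handed in: The lever sits fully home on the spindle (hub within 4 mm of its seat and square to within 7 degrees, arm on the broad spline), the spindle is at its shut stop to within 0.10 rad (6 degrees), and all is at rest and let go (value of joint spindle below 0.1 rad and z of lever_hub in the frame of spindle_seat between 0.012 and 0.02 m and distance between lever_hub and spindle_seat below 0.0205 m and angle between the z axis of lever_hub and the z axis of spindle_seat, either way round below 0.12 rad and x of lever_sleeve in the frame of spindle_seat above 0.1 m and velocity of joint spindle below 0.05 rad/s); the robot touches nothing.
It fails at once if a loose bystander is pushed or knocked more than 30 mm (distance of any of beaker_mid, amber_bottle_mid, white_bottle_mid from where it was at the start of the episode above 0.03 m).
It also fails if it takes over 38 s, if anything falls off the work surface, if the arm or the gripper's body presses on something with over 40 N, if the wrist force passes 120 N, or if a joint passes its speed limit or range.

## Working session

There is one attempt and no reset: what is moved stays moved. The work goes in short steps, Python scripts to look and compute and a tool call to move; the robot and the scene stay as the last step left them, time stands still between calls to the robot, and variables do not carry over. Pictures are saved under pics/ and viewed, and the job is handed in when it is done.

Besides the shell and the picture viewer there is one more tool, called after "Request:" by a JSON object that holds its "method" and its "body". send_rows: Moves the arm, as the interface text tells. Its arguments: {"type":"object","properties":{"steps":{"type":"array","items":{"type":"array","items":{"type":"array","items":{"type":"number"}}}}},"required":["steps"]}

```bash
ls; mkdir -p pics; cat > h.py <<'E'
import numpy as np, cv2
from scipy.spatial.transform import Rotation as R
from bench import r
def cam(s,st=None):
    if 'mount' in s:
        T=np.eye(4);T[:3,:3]=R.from_euler('xyz',st['tcp_rot']).as_matrix();T[:3,3]=st['ee_pos']
        return T@np.array(s['mount'])
    T=np.eye(4);o=np.array(s['orientation'])
    T[:3,:3]=o if o.shape==(3,3) else R.from_euler('xyz',o).as_matrix();T[:3,3]=s['xyz'];return T
def ray(s,u,v):
    K=np.array(s['intrinsics']);xd=(u-K[0,2])/K[0,0];yd=(v-K[1,2])/K[1,1];x,y=xd,yd
    for _ in range(20):
        f=1+s['k1']*(x*x+y*y);x,y=xd/f,yd/f
    return np.array([x,-y,-1.0])
def onz(s,T,u,v,z):
    d=T[:3,:3]@ray(s,u,v);return T[:3,3]+d*(z-T[2,3])/d[2]
def dep(s,T,u,v,w=1):
    p=s['depth'][v-w:v+w+1,u-w:u+w+1];p=p[p>0]
    return T[:3,3]+T[:3,:3]@(ray(s,u,v)*np.median(p))
def proj(s,T,p):
    c=np.linalg.inv(T)@np.append(p,1);x,y=c[0]/-c[2],-c[1]/-c[2];f=1+s['k1']*(x*x+y*y)
    K=np.array(s['intrinsics']);return K[0,0]*x*f+K[0,2],K[1,1]*y*f+K[1,2]
E
python3 - <<'E'
from h import *
import pickle
st=r.sense();print(st)
for n in ['scene','top','wrist']:
    st=r.sense();s=r.snapshot(n);pickle.dump((s,st),open(n+'0.pkl','wb'))
    cv2.imwrite(f'pics/{n}0.png',cv2.resize(s['color'],(800,600),interpolation=cv2.INTER_CUBIC))
    print(n,s['intrinsics'],s['k1'],s.get('xyz'),s.get('orientation'),s.get('mount'))
E
```

```text
pics
{'t': 0.0, 'q': array([ 1.09941170e+00,  3.51250621e-01,  1.65242451e+00, -4.12290781e-05,
        1.13910508e+00, -8.46068976e-02]), 'qd': array([ 0.00064191, -0.00047804, -0.00041493, -0.00098016,  0.00030922,
        0.00227002]), 'joint_efforts': array([-1.74093122e-03, -5.06106877e+01, -2.91401178e+01, -1.43517186e-04,
        4.58195253e-03, -3.14862700e-05]), 'ee_pos': array([0.20730044, 0.50907741, 0.23075038]), 'tcp_rot': array([-3.14152959e+00,  1.18648137e-03,  1.18403591e+00]), 'force': array([0.07786737, 0.43047578, 0.86090416]), 'torque': array([-0.01959106,  0.01238963,  0.03181618]), 'opening': 0.08579731013358713}
scene [[459.10673889   0.         251.49530549]
 [  0.         459.10673889 190.03847264]
 [  0.           0.           1.        ]] -0.1069164627765347 [-0.03353439 -0.26048047  0.86074978] [ 0.77030128  0.00517654 -0.90950094] None
top [[356.01883298   0.         250.55223668]
 [  0.         356.01883298 193.1413336 ]
 [  0.           0.           1.        ]] -0.100551833940188 [0.51752117 0.18837851 0.99143509] [ 3.27432133e-02  2.51433625e-04 -1.55458650e+00] None
wrist [[334.78027226   0.         254.56532706]
 [  0.         334.78027226 189.08981128]
 [  0.           0.           1.        ]] 0.01256278104825649 None None [[ 9.99999293e-01  1.06715598e-03  5.25518905e-04  1.04874759e-03]
 [ 1.17138429e-03 -9.60311878e-01 -2.78926019e-01 -7.02189184e-02]
 [ 2.07004478e-04  2.78926437e-01 -9.60312449e-01 -1.42879707e-01]
 [ 0.00000000e+00  0.00000000e+00  0.00000000e+00  1.00000000e+00]]
```

View pics/scene0.png

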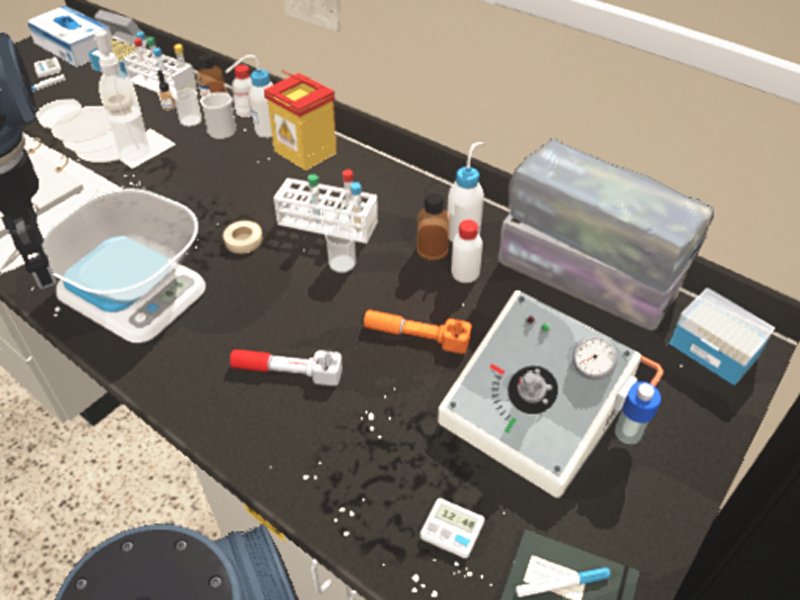

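View pics/top0.png

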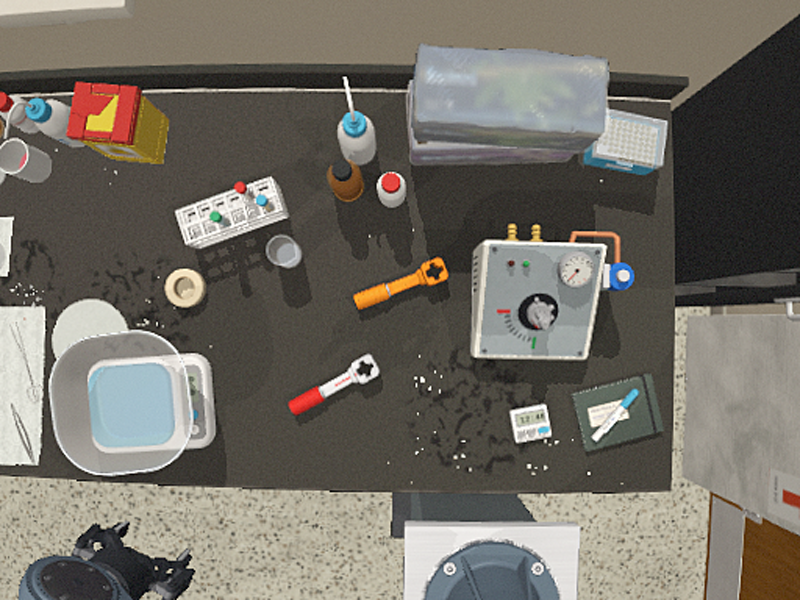

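View pics/wrist0.png

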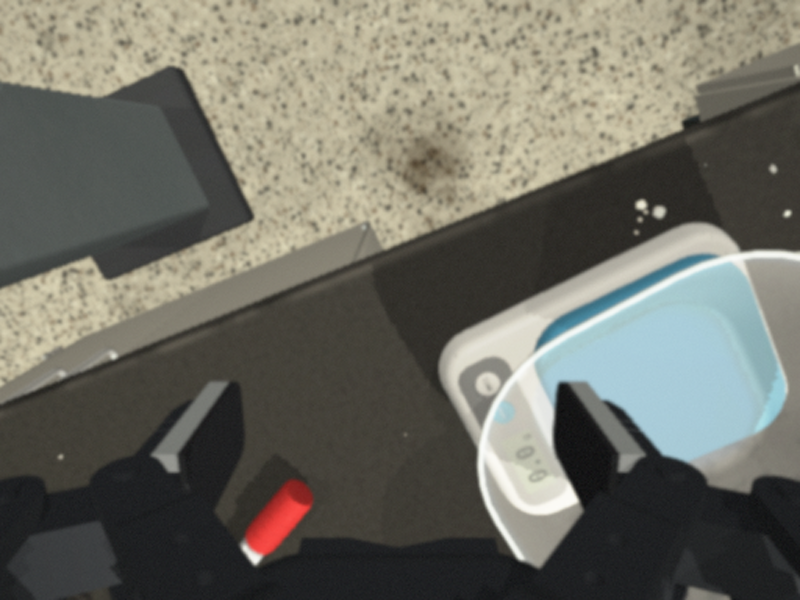

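Two things could be taken for the lever. One is the aluminium lever with a red sleeve (top view, hub about (365,369), sleeve about (309,401)). The other is the orange look-alike (hub about (434,271)). By the description I choose the aluminium one. Next I'll check it and the spindle in close crops.

```bash
python3 - <<'E'
from h import *
import pickle
s,_=pickle.load(open('top0.pkl','rb'))
a=cv2.resize(s['color'][215:275,175:255],(800,600),interpolation=cv2.INTER_CUBIC)
cv2.imwrite('pics/c1.png',a)
a=cv2.resize(s['color'][150:234,298:410],(800,600),interpolation=cv2.INTER_CUBIC)
cv2.imwrite('pics/c2.png',a)
s,_=pickle.load(open('scene0.pkl','rb'))
a=cv2.resize(s['color'][180:324,274:418],(600,600),interpolation=cv2.INTER_CUBIC)
cv2.imwrite('pics/c3.png',a)
E
```

```text
(no output)
```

View pics/c1.png

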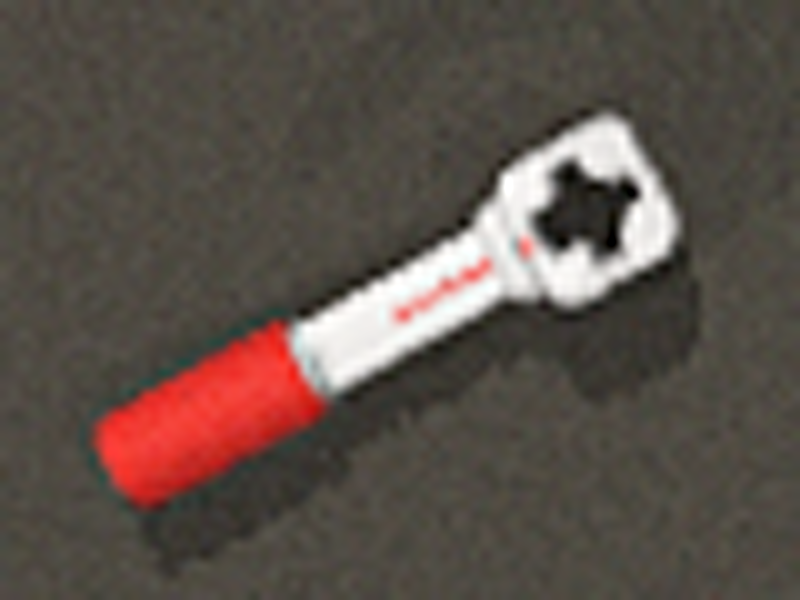

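View pics/c2.png

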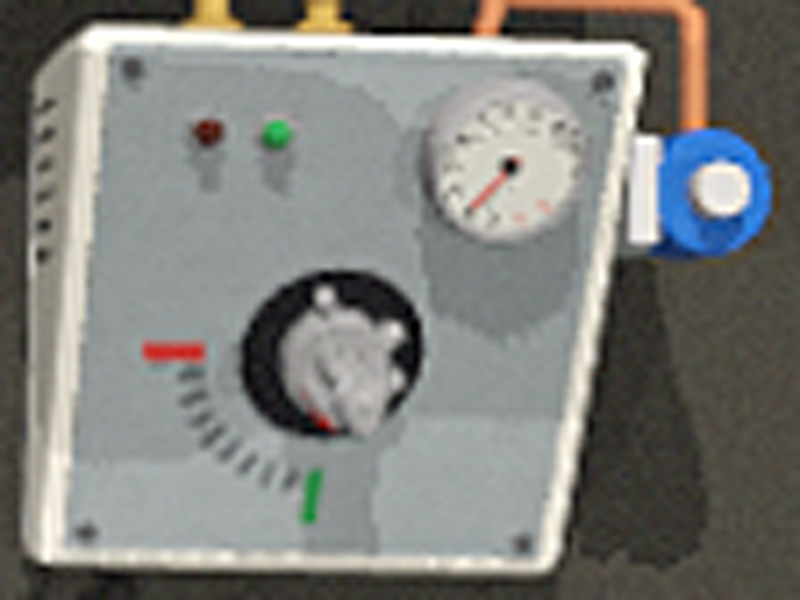

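View pics/c3.png

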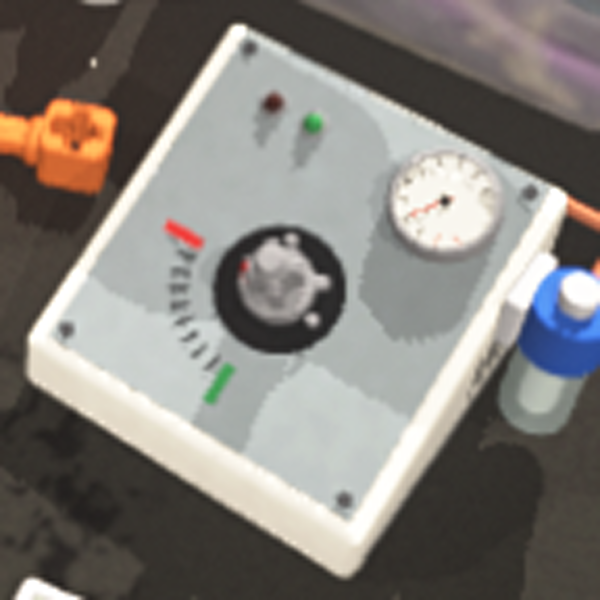

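```bash
python3 - <<'E'
from h import *
import pickle
s,_=pickle.load(open('top0.pkl','rb'));T=cam(s)
h=onz(s,T,175+588/10-.5,215+208/10-.5,.032);sl=onz(s,T,175+212/10-.5,215+413/10-.5,.014)
print('hub',h,dep(s,T,233,228),'sl',sl,sl[:2]-h[:2],np.linalg.norm((sl-h)[:2]),'yaw',np.arctan2(*(sl-h)[[1,0]]))
f=112/800
def c2(x,y): return 298+x*f-.5,150+y*f-.5
# depth cloud over the console face
P=[];uv=[]
for v in range(160,230):
  for u in range(308,385):
    z=s['depth'][v,u]
    if z>0: P.append(T[:3,3]+T[:3,:3]@(ray(s,u,v)*z));uv.append((u,v))
P=np.array(P);uv=np.array(uv)
best=None;rng=np.random.default_rng(0)
for _ in range(500):
    a,b,c=P[rng.choice(len(P),3,False)];n=np.cross(b-a,c-a);L=np.linalg.norm(n)
    if L<1e-9: continue
    n/=L;k=abs((P-a)@n)<.0015
    if best is None or k.sum()>best.sum():best=k
Q=P[best];c=Q.mean(0);n=np.linalg.svd(Q-c,full_matrices=False)[2][2];n*=np.sign(n[2])
print('plane',n,'tilt',np.degrees(np.arccos(n[2])),'az',np.degrees(np.arctan2(n[1],n[0])),c,best.sum())
def onp(u,v):
    d=T[:3,:3]@ray(s,u,v);o=T[:3,3];return o+d*((c-o)@n)/(d@n)
for nm,x,y in [('bezel',333,352),('red0',145,352),('red1',205,352),('gr0',316,472),('gr1',309,522),('TLs',132,68),('TRs',603,82),('BLs',87,531),('BRs',522,544),('gauge',505,165)]:
    print(nm,onp(*c2(x,y)))
far=P[(P-c)@n>.03]
for nm,x,y in [('tip',345,370),('tip2',350,385)]:
    u,v=c2(x,y);print(nm,dep(s,T,int(round(u)),int(round(v)),1))
h=(P-c)@n
k=(h>.044)&(np.hypot(*(uv-np.array(c2(345,365))).T)<12)
print(k.sum(),P[k].mean(0) if k.any() else '',h[np.hypot(*(uv-np.array(c2(345,365))).T)<12].max())
E
```

```text
hub [0.43471838 0.23369871 0.032     ] [0.45358038 0.2353868  0.02059986] sl [0.3749274  0.33698328 0.014     ] [-0.05979098  0.10328457] 0.11934263037835043 yaw 2.0955533007331866
plane [-0.42363391 -0.00306756  0.90582829] tilt 25.06492766834231 az -179.58512508939006 [ 0.5457342  -0.04578812  0.09001583] 2763
bezel [ 0.53661157 -0.05083206  0.08573232]
red0 [0.53556422 0.01713108 0.08547265]
red1 [ 0.53589919 -0.00448809  0.0855561 ]
gr0 [ 0.49299637 -0.05033299  0.06533624]
gr1 [ 0.47426884 -0.05018463  0.05657833]
TLs [0.63152228 0.03091052 0.13039657]
TRs [ 0.63037272 -0.13368324  0.12930156]
BLs [0.46981986 0.03207021 0.0547762 ]
BRs [ 0.46679843 -0.13190575  0.05280785]
gauge [ 0.60216493 -0.10337048  0.11621212]
tip [ 0.53048951 -0.04655546  0.11990438]
tip2 [ 0.52549708 -0.04477162  0.12668083]
45 [ 0.5157281  -0.04809282  0.12996506] 0.054687152974136274
```

```bash
cat > plan.py <<'E'
from h import *
def plan(p,yawturn=0,n=None,g=0,vmax=6.0):
    """p world TCP target; yawturn total about tool z; prints rows"""
    st=r.sense();M=R.from_euler('xyz',st['tcp_rot']).as_matrix();d=np.array(p)-st['ee_pos']
    k=max(1,int(np.ceil(np.linalg.norm(d)*100/vmax)),int(np.ceil(abs(yawturn)/.18)))
    if n:k=n
    rows=[]
    for i in range(k):
        Mi=M@R.from_euler('z',yawturn*i/k).as_matrix()
        v=Mi.T@d/k*100;rows.append([*[round(float(x),2) for x in v],round(yawturn/k,3),g])
    print('d',d.round(4),'rot',np.degrees(st['tcp_rot']).round(2));print(rows)
E
python3 -c "
from plan import *
plan([.435,.234,.20],.659)"
```

```text
d [ 0.2277 -0.2751 -0.0309] rot [-1.800e+02  5.000e-02  6.784e+01]
[[-2.82, 5.24, 0.52, 0.11, 0], [-2.22, 5.52, 0.52, 0.11, 0], [-1.6, 5.73, 0.52, 0.11, 0], [-0.97, 5.87, 0.52, 0.11, 0], [-0.32, 5.94, 0.52, 0.11, 0], [0.34, 5.94, 0.52, 0.11, 0]]
```

Request:
{"method": "send_rows", "body": {"steps": [[[-2.8,5.2,0,0.11,0],[-2.2,5.5,0,0.11,0],[-1.6,5.7,0.5,0.11,0],[-1.0,5.9,0.5,0.11,0],[-0.3,5.9,1,0.11,0]]]}}

```text
t: 0.78
ee_pos: [0.3983, 0.2756, 0.2103]
tcp_rot: [3.141, -0.001, 0.624]
force: [0.7, 0.2, -0.2]
opening: 0.0852
```

```bash
python3 -c "
from plan import *
plan([.435,.234,.20],.525*-1+r.sense()['tcp_rot'][2])"
```

```text
d [ 0.0367 -0.0416 -0.0103] rot [ 1.7998e+02 -3.0000e-02  3.5750e+01]
[[0.55, 5.53, 1.03, np.float64(0.099), 0]]
```

Request:
{"method": "send_rows", "body": {"steps": [[[0.5,5.5,2,0.1,0],[0,0,3,0,0],[0,0,0,0,0]]]}}

```text
t: 1.15
ee_pos: [0.4374, 0.229, 0.1587]
tcp_rot: [3.141, -0.0, 0.513]
force: [-0.4, 0.1, 0.7]
opening: 0.0853
```

```bash
python3 - <<'E'
from h import *
import pickle
st=r.sense();s=r.snapshot('wrist');T=cam(s,st);pickle.dump((s,st),open('w1.pkl','wb'))
print(st['ee_pos'],st['tcp_rot'],st['qd'].round(3),[proj(s,T,p) for p in [(.4347,.2337,.032),(.375,.337,.014)]])
cv2.imwrite('pics/w1.png',cv2.resize(s['color'],(800,600),interpolation=cv2.INTER_CUBIC))
E
```

```text
[0.43737806 0.22903837 0.1587388 ] [ 3.14113115e+00 -1.08222041e-04  5.13312605e-01] [-0.026 -0.03  -0.047 -0.002  0.016 -0.003] [(np.float64(253.1757863960112), np.float64(174.27981129550702)), (np.float64(251.2436943262091), np.float64(19.535025828943787))]
```

View pics/w1.png

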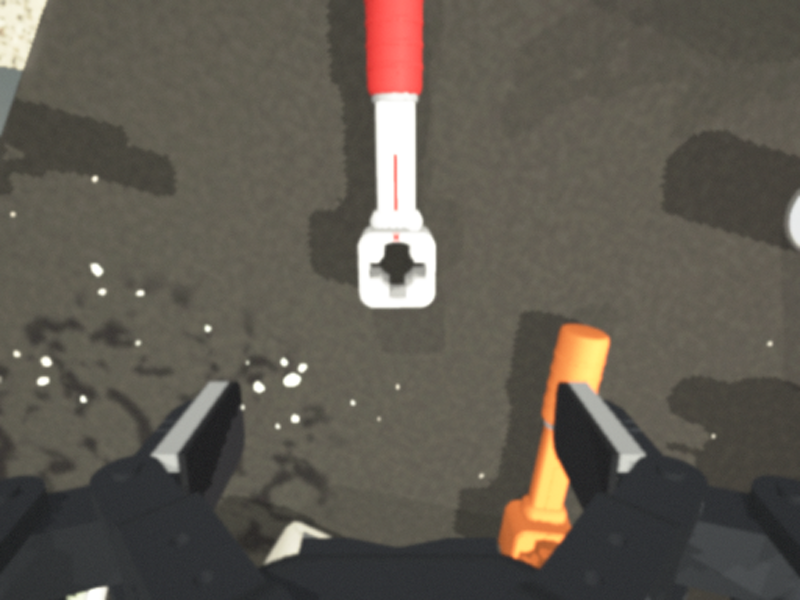

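The hub is at about (397,267) in the enlarged wrist picture, with the arm running straight up to the red sleeve. The orange look-alike lies clear to the lower right.

```bash
python3 - <<'E'
from plan import *
import pickle
s,st=pickle.load(open('w1.pkl','rb'));T=cam(s,st);k=.64
h=onz(s,T,397*k-.2,267*k-.2,.032);b=onz(s,T,396*k-.2,103*k-.2,.020);b2=onz(s,T,396.5*k-.2,200*k-.2,.020)
print(h,b,np.arctan2(*(b-h)[[1,0]]),np.arctan2(*(b-b2)[[1,0]]),np.linalg.norm((b-h)[:2]))
M=R.from_euler('xyz',st['tcp_rot']).as_matrix();print(M.T@(h-st['ee_pos']))
plan([h[0],h[1],.006],r.sense()['tcp_rot'][2]-(np.arctan2(*(b-h)[[1,0]])-np.pi/2),n=4)
E
```

```text
[0.43371282 0.23664936 0.032     ] [0.39303009 0.30805279 0.02      ] 2.0886827033273923 2.087300088319977 0.08217989092787327
[ 0.0005309  -0.00848847  0.12673496]
d [-0.0044  0.0071 -0.1541] rot [ 1.7995e+02 -1.5000e-01  2.9440e+01]
[[-0.02, -0.21, 3.85, np.float64(-0.001), 0], [-0.02, -0.21, 3.85, np.float64(-0.001), 0], [-0.02, -0.21, 3.85, np.float64(-0.001), 0], [-0.02, -0.21, 3.85, np.float64(-0.001), 0]]
```

Request:
{"method": "send_rows", "body": {"steps": [[[0,-0.2,4,0,0],[0,-0.2,4,0,0],[0,-0.2,4,0,0],[0,0,2.6,0,0],[0,0,0,0,0]]]}}

```text
t: 1.82
ee_pos: [0.4393, 0.2406, 0.0174]
tcp_rot: [3.139, -0.014, 0.521]
force: [0.4, 0.3, -0.5]
opening: 0.0857
```

```bash
python3 - <<'E'
from plan import *
plan([.434,.2355,.006],0,n=1)
E
```

```text
d [-0.0053 -0.0051 -0.0114] rot [179.87  -0.83  29.85]
[[-0.73, 0.17, 1.13, 0.0, 0]]
```

Request:
{"method": "send_rows", "body": {"steps": [[[-0.7,0.2,0.6,0,0],[0,0,0,0,0]]]}}

```text
t: 2.08
ee_pos: [0.4351, 0.2362, 0.0137]
tcp_rot: [3.139, -0.018, 0.522]
force: [0.1, -0.3, -0.2]
opening: 0.0855
```

```bash
python3 - <<'E'
from plan import *
plan([.434,.2355,.006],0,n=1)
st=r.sense();print(st['q'],st['qd'])
E
```

```text
d [-0.0011 -0.0007 -0.0077] rot [179.85  -1.04  29.92]
[[-0.15, 0.0, 0.77, 0.0, 0]]
[ 4.03535444e-01  5.95309021e-01  1.94312553e+00 -9.71399772e-04
  5.84868623e-01 -1.17919650e-01] [ 0.00443838 -0.02433927 -0.02826726  0.00127802  0.01131729 -0.00029585]
```

Request:
{"method": "send_rows", "body": {"steps": [[[-0.1,0,0.8,0,0],[0,0,0,0,0.6],[0,0,0,0,1],[0,0,0,0,1],[0,0,0,0,1]]]}}

```text
t: 2.7
ee_pos: [0.4354, 0.2361, 0.0072]
tcp_rot: [3.139, -0.021, 0.522]
force: [0.1, -0.1, -1.6]
opening: 0.0388
```

Request:
{"method": "send_rows", "body": {"steps": [[[0,0,-3,0,1],[0,0,-6,0,1],[0,0,-6,0,1],[0,0,0,0,1]]]}}

```text
t: 3.2
ee_pos: [0.4319, 0.2347, 0.1605]
tcp_rot: [3.139, -0.018, 0.522]
force: [-0.2, 0.5, -2.9]
opening: 0.0391
```

```bash
python3 - <<'E'
from plan import *
import pickle
st=r.sense();s=r.snapshot('wrist');T=cam(s,st);pickle.dump((s,st),open('w2.pkl','wb'))
print(st['ee_pos'],st['opening'])
cv2.imwrite('pics/w2.png',cv2.resize(s['color'],(800,600),interpolation=cv2.INTER_CUBIC))
plan([.5,-.03,.55],-.48)
E
```

```text
[0.4319357  0.23465526 0.16050025] 0.03912414198235186
d [ 0.0693 -0.2641  0.3918] rot [179.86  -0.82  29.92]
[[-0.83, 3.31, -4.9, -0.06, 0], [-1.02, 3.25, -4.9, -0.06, 0], [-1.22, 3.18, -4.9, -0.06, 0], [-1.4, 3.1, -4.9, -0.06, 0], [-1.59, 3.01, -4.9, -0.06, 0], [-1.77, 2.91, -4.9, -0.06, 0], [-1.94, 2.8, -4.9, -0.06, 0], [-2.1, 2.68, -4.9, -0.06, 0]]
```

View pics/w2.png

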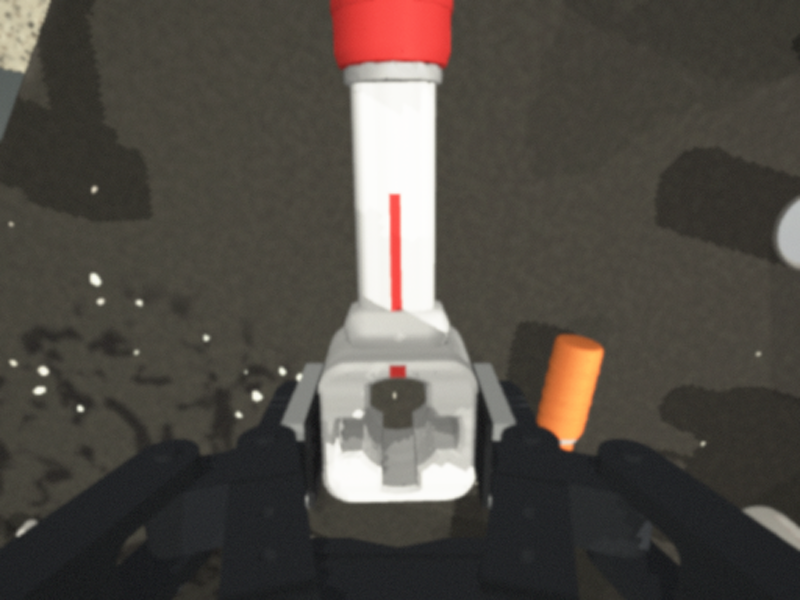

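```bash
python3 - <<'E'
from h import *
import pickle
s,st=pickle.load(open('w2.pkl','rb'));M=np.array(s['mount']);k=.64
def ont(x,y,z):
    d=M[:3,:3]@ray(s,x*k-.2,y*k-.2);return M[:3,3]+d*(z-M[2,3])/d[2]
for p in [(398,362),(398,499),(322,431),(475,431),(398,372)]: print(p,ont(*p,-.0248).round(4))
for p in [(393,85),(396,300)]: print(p,ont(*p,-.0128).round(4))
cv2.imwrite('pics/w2c.png',cv2.resize(s['color'][200:330,180:330],(750,650),interpolation=cv2.INTER_CUBIC)[:600])
for v in [300,310]: 
  d=s['depth'][v,230:280:8];print(d)
d=s['depth'];
for (u,v) in [(252,100),(252,120),(252,160),(215,300),(295,300),(254,315)]:
  print((M[:3,3]+M[:3,:3]@(ray(s,u,v)*d[v,u])).round(4))
E
```

```text
(398, 362) [ 0.001  -0.0198 -0.0248]
(398, 499) [ 0.001   0.0193 -0.0248]
(322, 431) [-0.0183 -0.0009 -0.0248]
(475, 431) [ 0.0205 -0.0009 -0.0248]
(398, 372) [ 0.001  -0.0172 -0.0248]
(393, 85) [-0.0001 -0.0839 -0.0128]
(396, 300) [ 0.0005 -0.032  -0.0128]
[0.1341429  0.13570607 0.14598918 0.14513743 0.14623196 0.13678904
 0.1345331 ]
[0.1355574  0.13564216 0.13814081 0.14004593 0.13906804 0.13739412
 0.13724658]
[ 0.0001 -0.068  -0.0136]
[ 0.0001 -0.0607 -0.0138]
[ 0.0001 -0.0455 -0.0147]
[-0.0149  0.0096 -0.0257]
[ 0.0174  0.0102 -0.0249]
[ 0.0007  0.0168 -0.0254]
```

View pics/w2c.png

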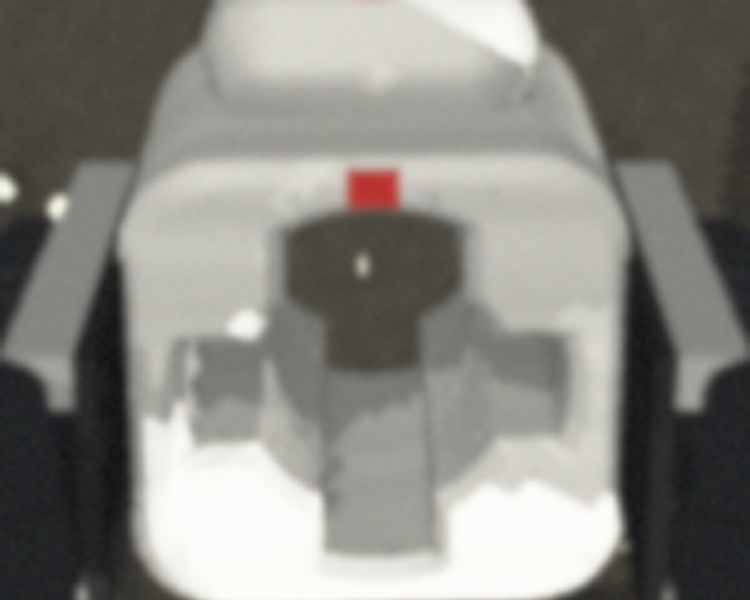

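The lever is held squarely by the hub: hub centre in tool coordinates about (0.5, -0.5) mm, underside 7 mm past the TCP. Rows can only turn about the tool's z, and the spindle leans 25°. So I'll over-reach upward at y≈0 and see whether the tool tilts there.

Request:
{"method": "send_rows", "body": {"steps": [[[-0.8,3.3,-4.9,-0.06,1],[-1.0,3.2,-4.9,-0.06,1],[-1.2,3.2,-4.9,-0.06,1],[-1.4,3.1,-4.9,-0.06,1],[-1.6,3.0,-4.9,-0.06,1]]]}}

```text
t: 3.88
ee_pos: [0.4741, 0.0663, 0.3972]
tcp_rot: [-3.136, 0.005, 0.835]
force: [1.3, 0.1, -2.4]
opening: 0.0389
```

Request:
{"method": "send_rows", "body": {"steps": [[[-1.8,2.9,-4.9,-0.06,1],[-1.9,2.8,-4.9,-0.06,1],[-2.1,2.7,-4.9,-0.06,1]]]}}

```text
t: 4.25
ee_pos: [0.5066, -0.0352, 0.5421]
tcp_rot: [-3.126, 0.008, 1.021]
force: [1.0, 0.2, -1.2]
opening: 0.0391
```

```bash
python3 - <<'E'
from plan import *
st=r.sense();print(st['q'])
plan([.55,-.045,.75],0)
E
```

```text
[-1.60341012e-01  1.56006814e-01  1.16947736e+00 -1.59600674e-03
  1.83341010e+00 -1.18158574e+00]
d [ 0.0434 -0.0098  0.2079] rot [-179.12    0.46   58.49]
[[0.32, 0.97, -5.22, 0.0, 0], [0.32, 0.97, -5.22, 0.0, 0], [0.32, 0.97, -5.22, 0.0, 0], [0.32, 0.97, -5.22, 0.0, 0]]
```

Request:
{"method": "send_rows", "body": {"steps": [[[2.1,-0.4,-5,0,1],[2.1,-0.4,-5,0,1],[2.1,-0.4,-5,0,1],[2.1,-0.4,-5,0,1],[0,0,-4,0,1]]]}}

```text
t: 4.88
ee_pos: [0.5427, 0.0304, 0.7377]
tcp_rot: [-3.119, 0.011, 1.017]
force: [2.1, 0.0, -1.3]
opening: 0.0387
```

```bash
cat > st.py <<'E'
from h import *
st=r.sense();print(st['t'],st['q'].round(3),st['ee_pos'].round(4));M=R.from_euler('xyz',st['tcp_rot']).as_matrix()
z=M[:,2];print('toolz',z.round(4),'tilt',np.degrees(np.arccos(-z[2])),'az',np.degrees(np.arctan2(z[1],z[0])))
print(M.round(3),st['force'].round(2),st['opening'])
E
python3 st.py
```

```text
4.875 [-0.031  0.559  0.067  0.003  2.54  -1.045] [0.5427 0.0304 0.7377]
toolz [-0.0253  0.0023 -0.9997] tilt 1.455146676834001 az 174.75990944733934
[[ 0.526  0.85  -0.025]
 [ 0.851 -0.526  0.002]
 [-0.011 -0.023 -1.   ]] [ 2.14  0.04 -1.28] 0.038746915952355396
```

Request:
{"method": "send_rows", "body": {"steps": [[[2.0,2.3,-5,0,1],[2.0,2.3,-5,0,1],[2.0,2.3,-5,0,1]]]}}

```text
t: 5.25
ee_pos: [0.5457, 0.0387, 0.7485]
tcp_rot: [3.118, -0.024, 1.017]
force: [-0.1, 0.6, -2.4]
opening: 0.0391
```

```bash
python3 st.py
```

```text
5.25 [-0.018  0.568  0.013  0.014  2.528 -1.023] [0.5457 0.0387 0.7485]
toolz [ 0.0327  0.0075 -0.9994] tilt 1.9218453544034795 az 12.878858460025102
[[ 0.526  0.85   0.033]
 [ 0.85  -0.526  0.007]
 [ 0.024  0.024 -0.999]] [-0.12  0.58 -2.36] 0.0390824860718575
```

Request:
{"method": "send_rows", "body": {"steps": [[[2.3,3.7,-4.3,0,1],[2.3,3.7,-4.3,0,1],[2.3,3.7,-4.3,0,1],[2.3,3.7,-4.3,0,1],[2.3,3.7,-4.3,0,1]]]}}

```text
t: 5.88
ee_pos: [0.5827, 0.0272, 0.7534]
tcp_rot: [3.0, -0.105, 1.024]
force: [-0.4, 0.8, -1.5]
opening: 0.0389
```

```bash
python3 st.py
```

```text
5.875 [-0.044  0.566  0.013  0.034  2.388 -1.033] [0.5827 0.0272 0.7534]
toolz [ 0.1745  0.0156 -0.9845] tilt 10.089728782735477 az 5.10077932858224
[[ 0.517  0.838  0.174]
 [ 0.849 -0.528  0.016]
 [ 0.105  0.14  -0.985]] [-0.45  0.85 -1.51] 0.03885698529654959
```

Request:
{"method": "send_rows", "body": {"steps": [[[2.6,4.2,-3.5,0,1],[2.6,4.2,-3.5,0,1],[2.6,4.2,-3.5,0,1],[2.6,4.2,-3.5,0,1],[2.6,4.2,-3.5,0,1]]]}}

```text
t: 6.5
ee_pos: [0.6274, 0.0179, 0.7603]
tcp_rot: [2.869, -0.19, 1.042]
force: [-0.2, 0.6, -2.4]
opening: 0.0388
```

```bash
python3 st.py
```

```text
6.5 [-0.064  0.572  0.013  0.053  2.227 -1.039] [0.6274 0.0179 0.7603]
toolz [ 0.3242  0.0216 -0.9457] tilt 18.962806267709354 az 3.810803780061049
[[ 0.496  0.806  0.324]
 [ 0.848 -0.53   0.022]
 [ 0.189  0.264 -0.946]] [-0.23  0.64 -2.4 ] 0.03881711704666644
```

Request:
{"method": "send_rows", "body": {"steps": [[[3.8,4.2,-2.6,0,1],[3.8,4.2,-2.6,0,1],[3.8,4.2,-2.6,0,1]]]}}

```text
t: 6.88
ee_pos: [0.6612, 0.0408, 0.7637]
tcp_rot: [2.78, -0.247, 1.059]
force: [0.0, -0.2, -1.6]
opening: 0.039
```

```bash
python3 st.py
```

```text
6.875 [-0.023  0.585  0.013  0.042  2.111 -1.008] [0.6612 0.0408 0.7637]
toolz [ 0.4199  0.0261 -0.9072] tilt 24.882452843242607 az 3.5603794525536037
[[ 0.475  0.774  0.42 ]
 [ 0.846 -0.533  0.026]
 [ 0.244  0.343 -0.907]] [ 0.02 -0.23 -1.64] 0.03896006930826421
```

```bash
python3 -c "
from plan import *
plan([.473,-.05,.225],0)"
```

```text
d [-0.1882 -0.0908 -0.5387] rot [159.3  -14.13  60.7 ]
[[-2.98, -2.82, 4.07, 0.0, 0], [-2.98, -2.82, 4.07, 0.0, 0], [-2.98, -2.82, 4.07, 0.0, 0], [-2.98, -2.82, 4.07, 0.0, 0], [-2.98, -2.82, 4.07, 0.0, 0], [-2.98, -2.82, 4.07, 0.0, 0], [-2.98, -2.82, 4.07, 0.0, 0], [-2.98, -2.82, 4.07, 0.0, 0], [-2.98, -2.82, 4.07, 0.0, 0], [-2.98, -2.82, 4.07, 0.0, 0]]
```

Request:
{"method": "send_rows", "body": {"steps": [[[-3,-2.8,4.1,0,1],[-3,-2.8,4.1,0,1],[-3,-2.8,4.1,0,1],[-3,-2.8,4.1,0,1],[-3,-2.8,4.1,0,1]]]}}

```text
t: 7.5
ee_pos: [0.6035, 0.006, 0.5736]
tcp_rot: [2.77, -0.252, 1.064]
force: [1.8, -0.2, -1.1]
opening: 0.0391
```

```bash
python3 st.py;python3 -c "
from plan import *
plan([.473,-.05,.225],0)"
```

```text
7.5 [-0.098  0.11   1.21   0.07   1.383 -1.112] [0.6035 0.006  0.5736]
toolz [ 0.4299  0.0271 -0.9025] tilt 25.513514996275152 az 3.6068588982943273
[[ 0.47   0.771  0.43 ]
 [ 0.847 -0.531  0.027]
 [ 0.249  0.351 -0.902]] [ 1.78 -0.22 -1.08] 0.03906543594277722
d [-0.1305 -0.056  -0.3486] rot [158.73 -14.43  60.99]
[[-2.79, -2.76, 3.67, 0.0, 0], [-2.79, -2.76, 3.67, 0.0, 0], [-2.79, -2.76, 3.67, 0.0, 0], [-2.79, -2.76, 3.67, 0.0, 0], [-2.79, -2.76, 3.67, 0.0, 0], [-2.79, -2.76, 3.67, 0.0, 0], [-2.79, -2.76, 3.67, 0.0, 0]]
```

Tilt carries through, about 25.5°. Continuing down.

Request:
{"method": "send_rows", "body": {"steps": [[[-2.8,-2.8,3.7,0,1],[-2.8,-2.8,3.7,0,1],[-2.8,-2.8,3.7,0,1],[-2.8,-2.8,3.7,0,1],[-2.8,-2.8,3.7,0,1]]]}}

```text
t: 8.12
ee_pos: [0.5054, -0.0341, 0.3158]
tcp_rot: [2.762, -0.254, 1.066]
force: [0.3, -0.1, -2.5]
opening: 0.0391
```

```bash
python3 st.py;python3 -c "
from plan import *
plan([.473,-.05,.225],0)"
```

```text
8.125 [-0.223 -0.014  1.944  0.173  0.781 -1.336] [ 0.5054 -0.0341  0.3158]
toolz [ 0.4373  0.025  -0.899 ] tilt 25.977502712581252 az 3.2703549281120936
[[ 0.468  0.768  0.437]
 [ 0.847 -0.531  0.025]
 [ 0.251  0.359 -0.899]] [ 0.34 -0.1  -2.55] 0.039100636205121365
d [-0.0324 -0.0159 -0.0908] rot [158.25 -14.56  61.07]
[[-2.57, -2.45, 3.36, 0.0, 0], [-2.57, -2.45, 3.36, 0.0, 0]]
```

Request:
{"method": "send_rows", "body": {"steps": [[[-2.6,-2.4,3.4,0,1],[-2.2,-2.2,3,0,1],[0,0,0,0,1]]]}}

```text
t: 8.5
ee_pos: [0.4724, -0.0492, 0.2257]
tcp_rot: [2.763, -0.253, 1.064]
force: [0.5, 0.0, -1.1]
opening: 0.0389
```

```bash
python3 st.py;python3 - <<'E'
from h import *
import pickle
for n in ['wrist','top','scene']:
    st=r.sense();s=r.snapshot(n);pickle.dump((s,st),open(n+'3.pkl','wb'))
    a=s['color']
    if n=='top': a=a[150:234,298:410]
    if n=='scene': a=a[160:340,244:484]
    cv2.imwrite(f'pics/{n}3.png',cv2.resize(a,(800,600),interpolation=cv2.INTER_CUBIC))
E
```

```text
8.5 [-0.283  0.042  2.131  0.278  0.556 -1.504] [ 0.4724 -0.0492  0.2257]
toolz [ 0.4362  0.0238 -0.8995] tilt 25.904808158102206 az 3.1257057161505313
[[ 0.47   0.767  0.436]
 [ 0.846 -0.532  0.024]
 [ 0.25   0.358 -0.9  ]] [ 0.48  0.03 -1.12] 0.03887095904003589
```

View pics/wrist3.png

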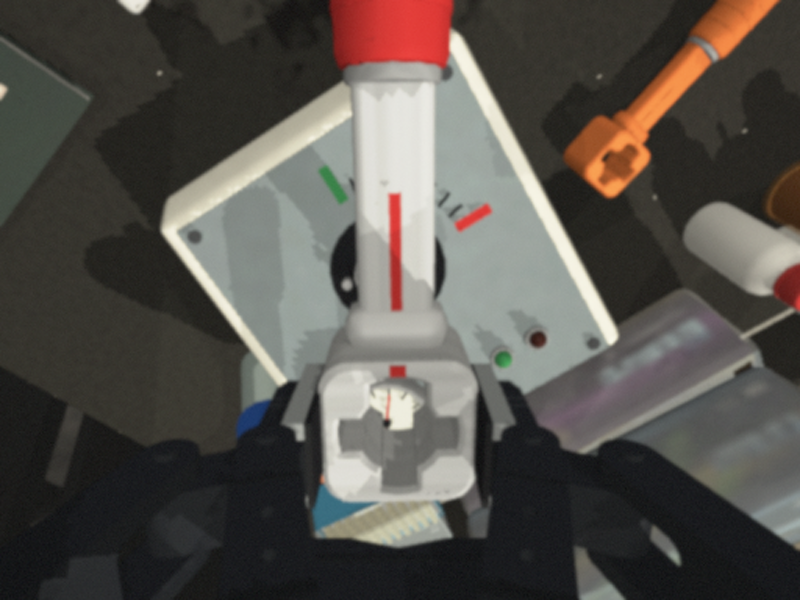

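View pics/scene3.png

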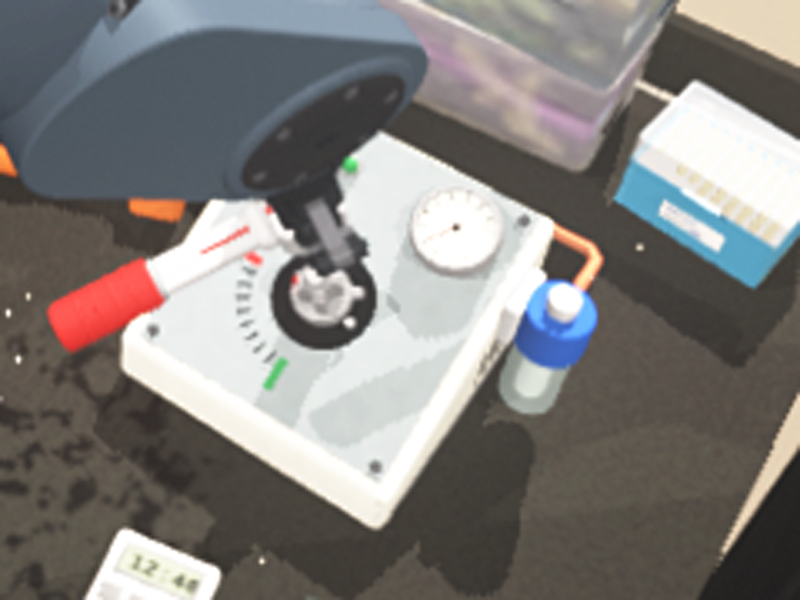

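The lever hides the spindle here, so I'll shift the tool 4.5 cm sideways to see the spindle beside the bar.

Request:
{"method": "send_rows", "body": {"steps": [[[4.5,0,0,0,1],[0,0,0,0,1]]]}}

```text
t: 8.9
ee_pos: [0.5, -0.0105, 0.2458]
tcp_rot: [2.748, -0.257, 1.068]
force: [-0.0, 0.1, -1.6]
opening: 0.0391
```

```bash
python3 st.py;python3 - <<'E'
from h import *
import pickle
for n in ['wrist']:
    st=r.sense();s=r.snapshot(n);pickle.dump((s,st),open(n+'4.pkl','wb'))
    a=s['color']
    cv2.imwrite(f'pics/{n}4.png',cv2.resize(a,(800,600),interpolation=cv2.INTER_CUBIC))
    T=cam(s,st);u,v=proj(s,T,(.515,-.05,.131));print(u,v)
    u=int(u);v=int(v);a=a[v-45:v+45,u-60:u+60];print(u-60,v-45)
    cv2.imwrite(f'pics/{n}4c.png',cv2.resize(a,(800,600),interpolation=cv2.INTER_CUBIC))
E
```

```text
8.9 [-0.164  0.054  2.066  0.175  0.572 -1.306] [ 0.5    -0.0105  0.2458]
toolz [ 0.4493  0.021  -0.8931] tilt 26.733310158901293 az 2.679942155739671
[[ 0.466  0.762  0.449]
 [ 0.847 -0.531  0.021]
 [ 0.255  0.371 -0.893]] [-0.01  0.11 -1.61] 0.039134089141741366
180.93254568117442 173.15326193097684
120 128
```

View pics/wrist4.png

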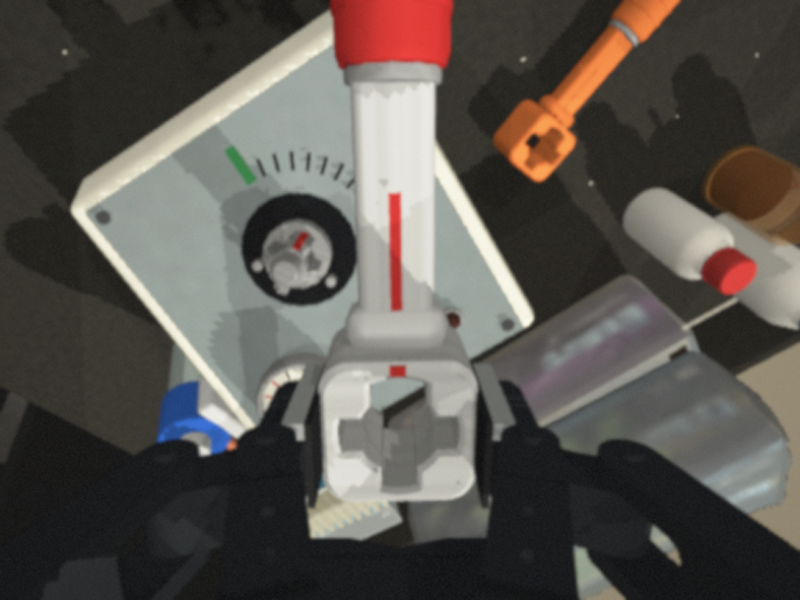

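View pics/wrist4c.png

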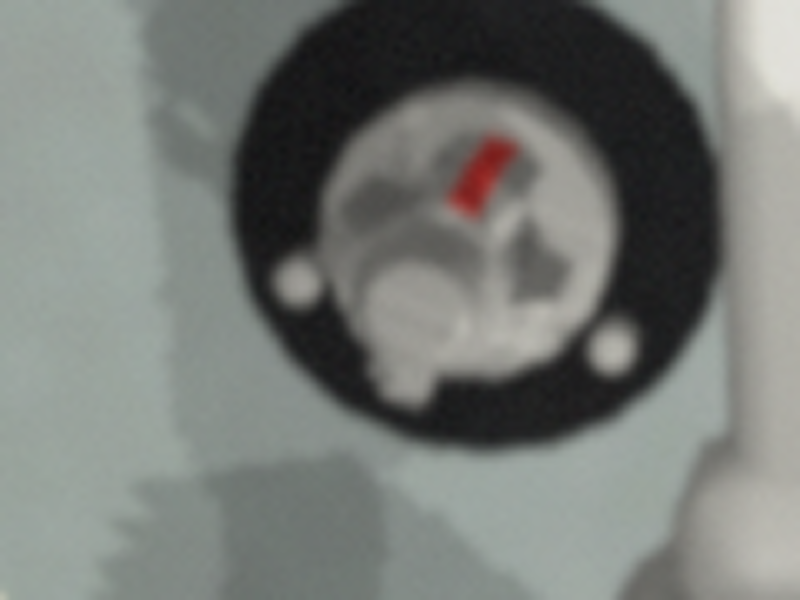

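```bash
cat > ov.py <<'E'
from h import *
import pickle,sys
# fit tip pos along ray by depth, spline angle overlay in given wrist pickle
def run(pk,uv_tip,uv_col,out,thetas,crop):
    s,st=pickle.load(open(pk,'rb'));T=cam(s,st);M=np.array(s['mount'])
    Rw=R.from_euler('xyz',st['tcp_rot']).as_matrix()
    n=np.array([-.4226*np.cos(-.0087),.4226*np.sin(.0087),.9063])
    xb=np.array([np.cos(.0087),-np.sin(.0087),0]);left=np.cross([0,0,1],xb)
    down=np.cross(n,left); down=-down if down[0]>0 else down
    u,v=map(int,np.round(uv_tip));print('depth tip',dep(s,T,u,v,2))
    # solve tip: ray of tip and ray of collar must be 38mm apart along n (least squares)
    o=T[:3,3];d1=T[:3,:3]@ray(s,*uv_tip);d2=T[:3,:3]@ray(s,*uv_col)
    A=np.c_[d1,-d2];x,res,_,_=np.linalg.lstsq(A,.038*n,rcond=None);tip=o+d1*x[0];print('tip 2ray',tip,'resid',A@x-.038*n)
    return s,st,T,Rw,n,left,down,tip,d1,o
if __name__=='__main__':
    s,st,T,Rw,n,left,down,tip,d1,o=run('wrist4.pkl',(182.2,173.7),(190.0,161.9),0,0,0)
    for z in [.129,.131,.133]:
        p=o+d1*(z-o[2])/d1[2];print(z,p,'tool',Rw.T@(p-st['ee_pos']))
    tip=o+d1*(.131-o[2])/d1[2]
    seat=tip-.038*n
    for th in [.7,.8,.9,1.0]:
        a=cv2.resize(s['color'][128:218,120:240],(800,600),interpolation=cv2.INTER_CUBIC);f=800/120
        def pt(p): u,v=proj(s,T,p);return int((u+.5-120)*f),int((v+.5-128)*f)
        for i,w in enumerate([.012,.007,.007,.007]):
            e=np.cos(th+i*np.pi/2)*left+np.sin(th+i*np.pi/2)*down;t=np.cross(n,e)
            q=[pt(seat+.023*n+e*rr+t*w*k) for rr,k in [(.0095,-.5),(.0145,-.5),(.0145,.5),(.0095,.5)]]
            cv2.polylines(a,[np.array(q)],False,(0,255,255) if i==0 else (255,200,0),1)
        for c,rr in [(tip,.0065),(seat,.019)]:
            q=[pt(c+rr*(np.cos(k)*left+np.sin(k)*down)) for k in np.linspace(0,6.28,40)]
            cv2.polylines(a,[np.array(q)],True,(0,255,0),1)
        cv2.imwrite(f'pics/ov_{int(th*100)}.png',a)
    ims=[cv2.resize(cv2.imread(f'pics/ov_{k}.png')[0:450,200:700],(400,300*1)) for k in (70,80,90,100)]
    cv2.imwrite('pics/ov4.png',np.vstack([np.hstack(ims[:2]),np.hstack(ims[2:])]))
E
python3 ov.py
```

```text
depth tip [ 0.51489478 -0.04914708  0.13303576]
tip 2ray [ 0.50308683 -0.04234476  0.15200564] resid [1.86074077e-04 8.60404976e-05 8.49824344e-05]
0.129 [ 0.51725018 -0.05025216  0.129     ] tool [-0.05535469 -0.0090971   0.11117966]
0.131 [ 0.51601889 -0.04956473  0.131     ] tool [-0.05483727 -0.00965846  0.10885462]
0.133 [ 0.5147876 -0.0488773  0.133    ] tool [-0.05431985 -0.01021981  0.10652958]
```

View pics/ov4.png

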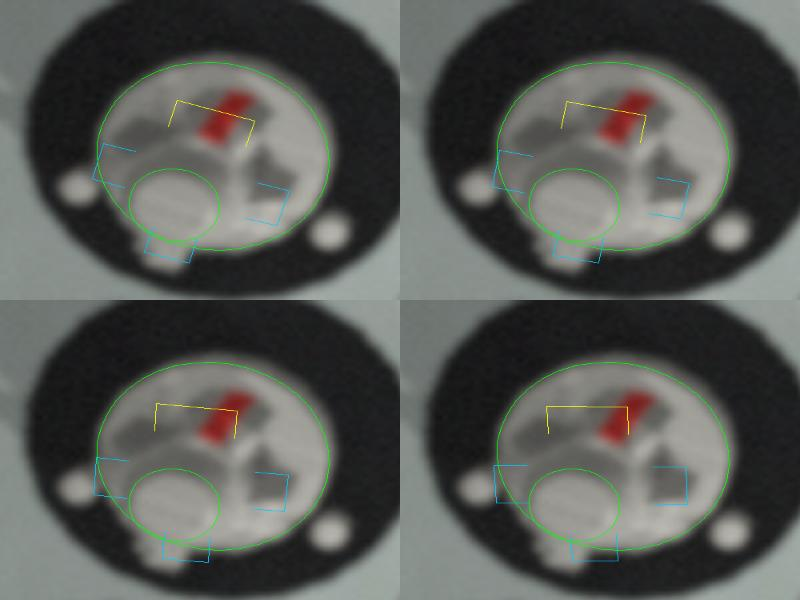

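```bash
sed -i 's/\[.7,.8,.9,1.0\]/[.3,.4,.5,.6]/; s/(70,80,90,100)/(30,40,50,60)/; s/for rr,k in \[/for rr,k in [(.0095,-.5),(.0145,-.5),(.0145,.5),(.0095,.5)]] if i else [pt(seat+.023*n+e*rr+t*w*k) for rr,k in [/' ov.py; python3 ov.py >/dev/null
```

```text
(no output)
```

View pics/ov4.png

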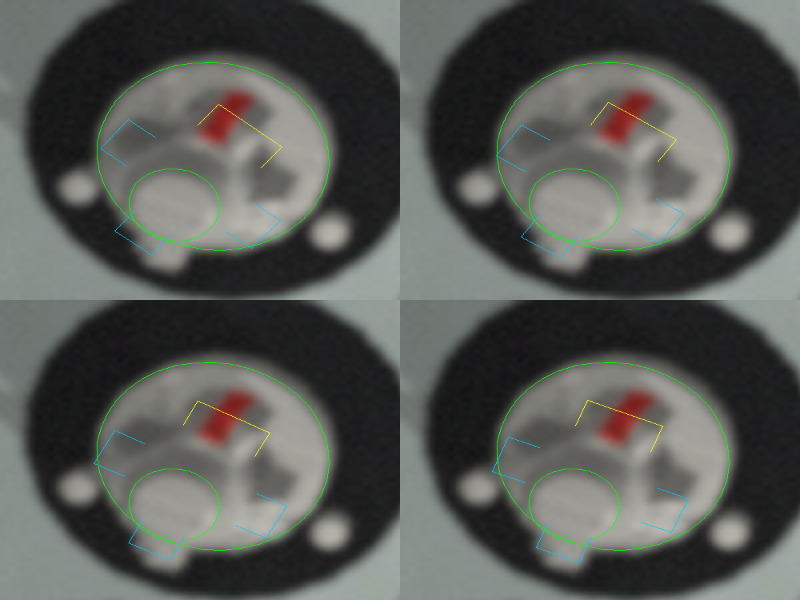

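```bash
cat > ov2.py <<'E'
from ov import *
s,st,T,Rw,n,left,down,tip,d1,o=run('wrist4.pkl',(182.2,173.7),(190.0,161.9),0,0,0)
tip=o+d1*(.131-o[2])/d1[2];seat=tip-.038*n;ims=[]
f=12
for th in [.4,.5,.6,.7]:
    a=cv2.resize(s['color'][135:188,158:224],None,fx=f,fy=f,interpolation=cv2.INTER_CUBIC)
    def pt(p): u,v=proj(s,T,p);return int((u+.5-158)*f),int((v+.5-135)*f)
    for i,w in enumerate([.012,.007,.007,.007]):
        e=np.cos(th+i*np.pi/2)*left+np.sin(th+i*np.pi/2)*down;t=np.cross(n,e)
        for k in (-.5,.5):
            q=[pt(seat+h*n+e*rr+t*w*k) for rr,h in [(.0145,0),(.0145,.023),(.0105,.030)]]
            cv2.polylines(a,[np.array(q)],False,(0,255,255) if i==0 else (255,200,0),1)
    for c,rr in [(tip,.0065),(seat,.019)]:
        q=[pt(c+rr*(np.cos(k)*left+np.sin(k)*down)) for k in np.linspace(0,6.28,40)]
        cv2.polylines(a,[np.array(q)],True,(0,255,0),1)
    cv2.putText(a,str(th),(5,30),0,1,(0,0,255));ims.append(cv2.resize(a,(400,300)))
cv2.imwrite('pics/ov5.png',np.vstack([np.hstack(ims[:2]),np.hstack(ims[2:])]))
E
python3 ov2.py >/dev/null
```

```text
(no output)
```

View pics/ov5.png

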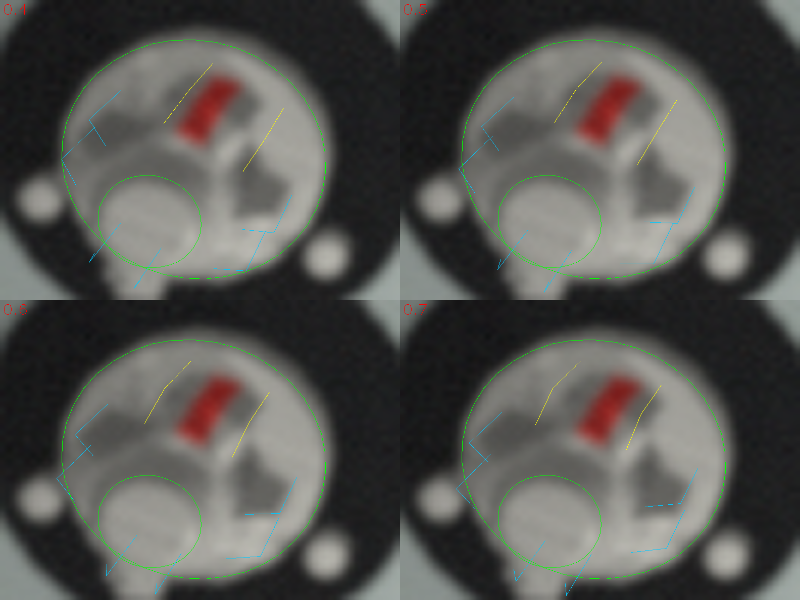

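Request:
{"method": "send_rows", "body": {"steps": [[[0,0,0,0.14,1],[0,0,0,0.14,1],[0,0,0,0.13,1],[0,0,0,0,1]]]}}

```text
t: 9.45
ee_pos: [0.5003, -0.0128, 0.2485]
tcp_rot: [2.881, -0.396, 0.648]
force: [-1.1, 0.5, -2.3]
opening: 0.0392
```

```bash
python3 st.py;cat > look.py <<'E'
from h import *
import pickle,sys
k=sys.argv[1]
st=r.sense();s=r.snapshot('wrist');pickle.dump((s,st),open(f'wrist{k}.pkl','wb'))
a=s['color'];cv2.imwrite(f'pics/wrist{k}.png',cv2.resize(a,(800,600),interpolation=cv2.INTER_CUBIC))
T=cam(s,st);tip=np.array([.5155,-.0494,.131]);u,v=proj(s,T,tip);print('tip pred',u,v)
n=np.array([-.4226,.0037,.9063])
Rw=R.from_euler('xyz',st['tcp_rot']).as_matrix();e=-Rw[:,1]
left=np.array([.0087,1,0]);down=np.cross(n,left);down*=-np.sign(down[0])
print('lever theta',np.arctan2(e@down,e@left),'tilt err deg',np.degrees(np.arccos(-Rw[:,2]@n)),'n in tool',(Rw.T@n).round(3),'tip in tool',(Rw.T@(tip-st['ee_pos'])).round(4))
u=int(u);v=int(v);a=a[v-45:v+45,u-60:u+60];print('crop0',u-60,v-45)
cv2.imwrite(f'pics/wrist{k}c.png',cv2.resize(a,(800,600),interpolation=cv2.INTER_CUBIC))
E
python3 look.py 5
```

```text
9.45 [-0.17   0.049  2.064  0.177  0.575 -0.892] [ 0.5003 -0.0128  0.2485]
toolz [ 0.4525  0.0197 -0.8916] tilt 26.931132422801763 az 2.4892783233565843
[[ 0.736  0.504  0.452]
 [ 0.557 -0.83   0.02 ]
 [ 0.386  0.237 -0.892]] [-1.12  0.53 -2.33] 0.03918772750612864
tip pred 184.59510832876936 197.9625423439433
lever theta 0.5988153038898198 tilt err deg 2.343777312354077 n in tool [ 0.041 -0.001 -0.999] tip in tool [-0.0545  0.0102  0.1109]
crop0 124 152
```

View pics/wrist5.png

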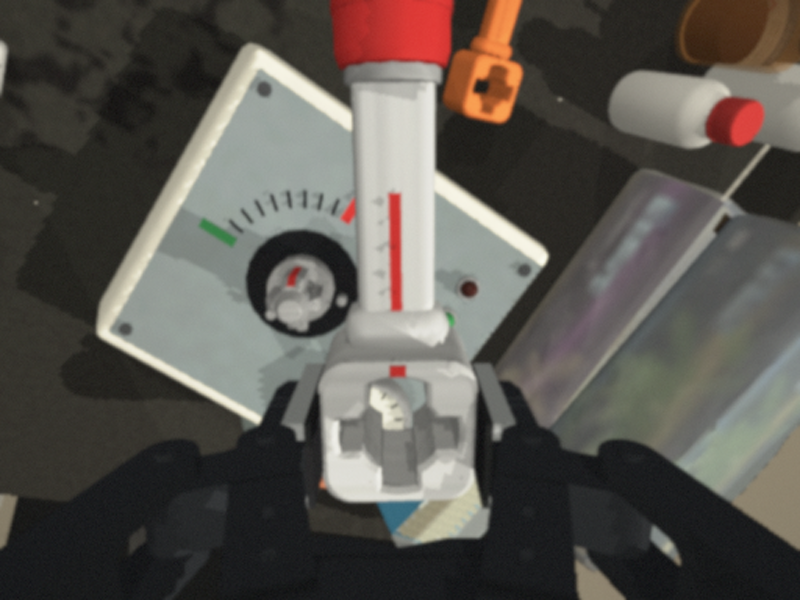

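View pics/wrist5c.png

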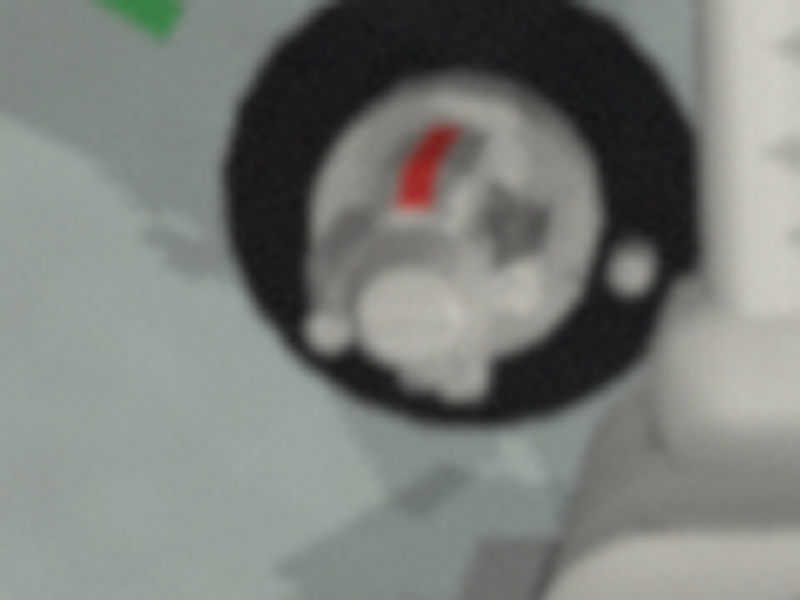

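```bash
sed -e 's/wrist4/wrist5/; s/(182.2,173.7),(190.0,161.9)/(185.3,198.3),(192.5,183.5)/; s/135:188,158:224/160:213,162:228/; s/-158)/-162)/; s/-135)/-160)/; s/\[.4,.5,.6,.7\]/[.6,.7,.8,.9]/; s/ov5/ov6/' ov2.py > ov3.py; python3 ov3.py
```

```text
depth tip [ 0.51479136 -0.04847157  0.13303462]
tip 2ray [ 0.49980945 -0.03621038  0.16338726] resid [2.86761971e-04 3.50102506e-05 1.30648629e-04]
```

View pics/ov6.png

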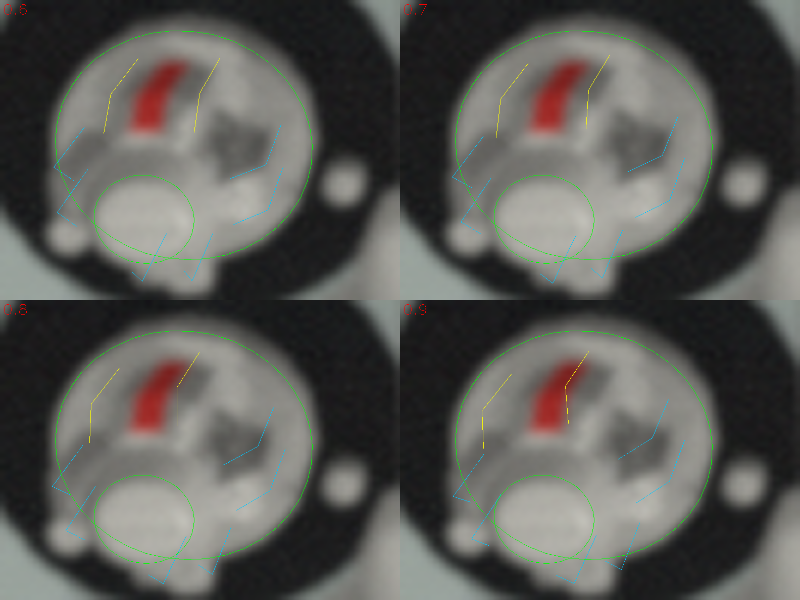

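```bash
python3 - <<'E'
from ov import *
s,st,T,Rw,n,left,down,tip,d1,o=run('wrist5.pkl',(185.3,198.3),(192.5,183.5),0,0,0)
for z in [.131,.133]:
    p=o+d1*(z-o[2])/d1[2];print(z,p,'tool',Rw.T@(p-st['ee_pos']))
E
```

```text
depth tip [ 0.51479136 -0.04847157  0.13303462]
tip 2ray [ 0.49980945 -0.03621038  0.16338726] resid [2.86761971e-04 3.50102506e-05 1.30648629e-04]
0.131 [ 0.51618083 -0.04944474  0.131     ] tool [-0.0539838   0.01053743  0.11119713]
0.133 [ 0.51516985 -0.04862748  0.133     ] tool [-0.05350117  0.00982418  0.10897264]
```

Request:
{"method": "send_rows", "body": {"steps": [[[-2.7,0.5,0,0,1],[-2.7,0.5,0,0,1],[0,0,3,0,1],[0,0,3,0,1],[0,0,0,0,1]]]}}

```text
t: 10.12
ee_pos: [0.4936, -0.0529, 0.1774]
tcp_rot: [2.869, -0.394, 0.667]
force: [0.9, -0.2, -2.6]
opening: 0.0392
```

```bash
sed -i 's/\.5155,-\.0494,\.131/.5157,-.0490,.132/' look.py; python3 st.py;python3 look.py 6;  python3 - <<'E'
from h import *
for n in ['top','scene']:
    s=r.snapshot(n);a=s['color'];a=a[150:234,298:410] if n=='top' else a[190:280,294:414]
    cv2.imwrite(f'pics/{n}6.png',cv2.resize(a,(800,600),interpolation=cv2.INTER_CUBIC))
E
```

```text
10.125 [-0.277  0.164  2.151  0.375  0.397 -1.204] [ 0.4936 -0.0529  0.1774]
toolz [ 0.4568  0.0175 -0.8894] tilt 27.20320579332585 az 2.192033111784201
[[ 0.726  0.515  0.457]
 [ 0.571 -0.821  0.017]
 [ 0.384  0.248 -0.889]] [ 0.92 -0.24 -2.6 ] 0.039169758870545676
tip pred 254.12483019351566 207.26068332142876
lever theta 0.616108487542095 tilt err deg 2.511523178431291 n in tool [ 0.043  0.004 -0.999] tip in tool [ 0.0008 -0.0031  0.0505]
crop0 194 162
```

View pics/wrist6.png

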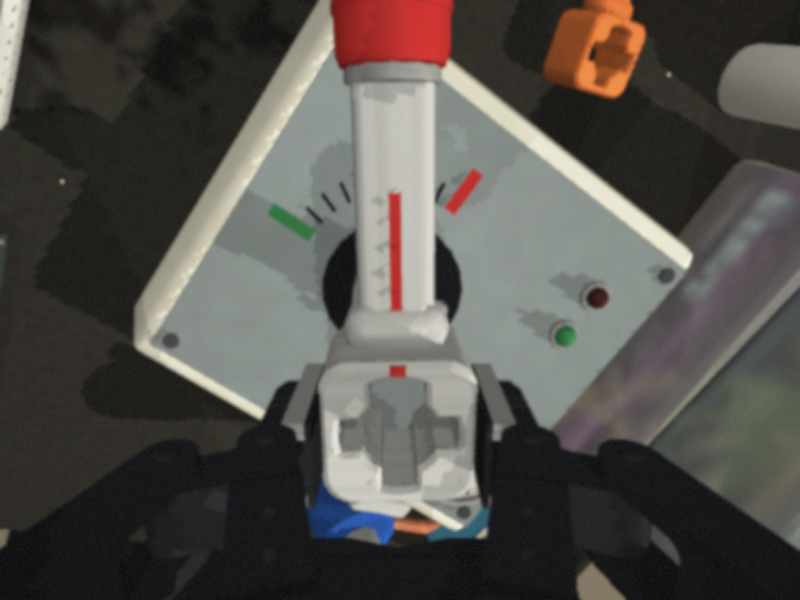

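View pics/scene6.png

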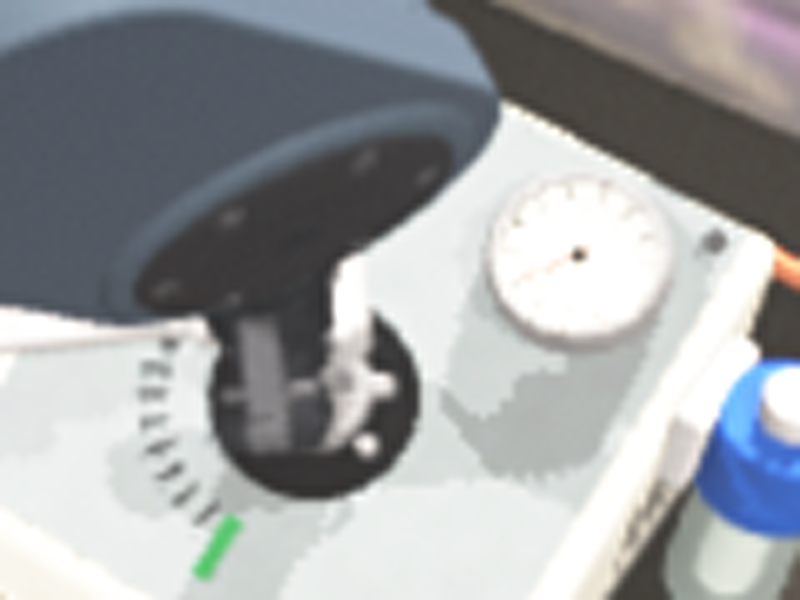

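Request:
{"method": "send_rows", "body": {"steps": [[[0,-0.2,1.7,0,1],[0,-0.2,1.7,0,1],[0,0,0,0,1]]]}}

```text
t: 10.65
ee_pos: [0.5088, -0.0493, 0.152]
tcp_rot: [2.861, -0.4, 0.671]
force: [1.0, -0.4, -0.4]
opening: 0.0391
```

```bash
python3 st.py;python3 look.py 7
```

```text
10.65 [-0.258  0.238  2.145  0.439  0.32  -1.259] [ 0.5088 -0.0493  0.152 ]
toolz [ 0.4655  0.0157 -0.8849] tilt 27.761249200168148 az 1.92748804999389
[[ 0.721  0.513  0.466]
 [ 0.573 -0.819  0.016]
 [ 0.39   0.255 -0.885]] [ 0.97 -0.39 -0.43] 0.039122442860882366
tip pred 247.47892118253472 228.19559423371481
lever theta 0.6180672982039546 tilt err deg 2.972864025030877 n in tool [ 0.05   0.012 -0.999] tip in tool [-0.0027 -0.0019  0.0209]
crop0 187 183
```

View pics/wrist7.png

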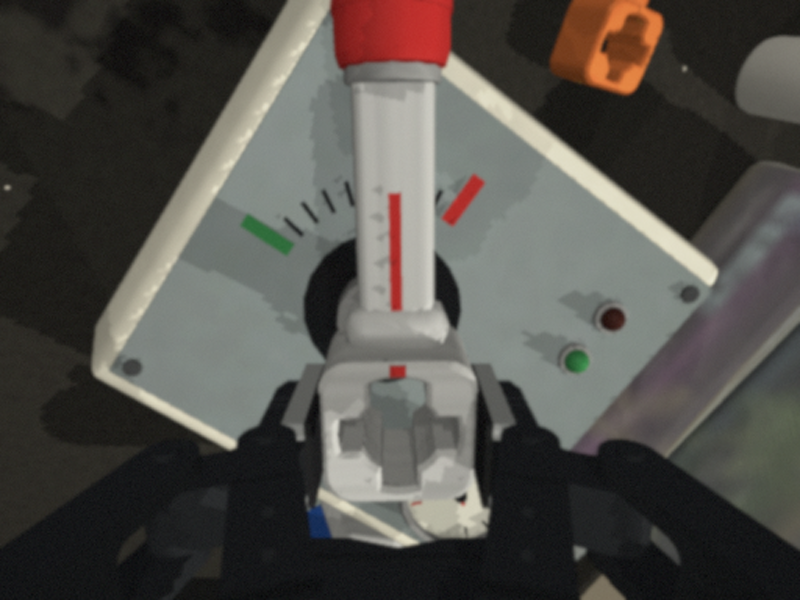

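Request:
{"method": "send_rows", "body": {"steps": [[[-0.35,-0.15,0.4,0,1],[0,0,0,0,1]]]}}

```text
t: 10.95
ee_pos: [0.5076, -0.0504, 0.1487]
tcp_rot: [2.858, -0.402, 0.673]
force: [-0.2, 0.2, -2.2]
opening: 0.0392
```

```bash
python3 st.py;python3 look.py 8;python3 - <<'E'
from h import *
for n in ['top','scene']:
    s=r.snapshot(n);a=s['color'];a=a[165:225,300:380] if n=='top' else a[220:280,304:384]
    cv2.imwrite(f'pics/{n}8.png',cv2.resize(a,(800,600),interpolation=cv2.INTER_CUBIC))
E
```

```text
10.95 [-0.261  0.243  2.152  0.464  0.307 -1.288] [ 0.5076 -0.0504  0.1487]
toolz [ 0.4684  0.015  -0.8834] tilt 27.94644701937063 az 1.8346635733709376
[[ 0.72   0.512  0.468]
 [ 0.573 -0.819  0.015]
 [ 0.391  0.258 -0.883]] [-0.24  0.18 -2.21] 0.039187585134952026
tip pred 252.64321770320532 230.9063991068561
lever theta 0.6186158361529294 tilt err deg 3.1328103074732043 n in tool [ 0.053  0.014 -0.999] tip in tool [ 0.0001 -0.0013  0.0186]
crop0 192 185
```

View pics/scene8.png

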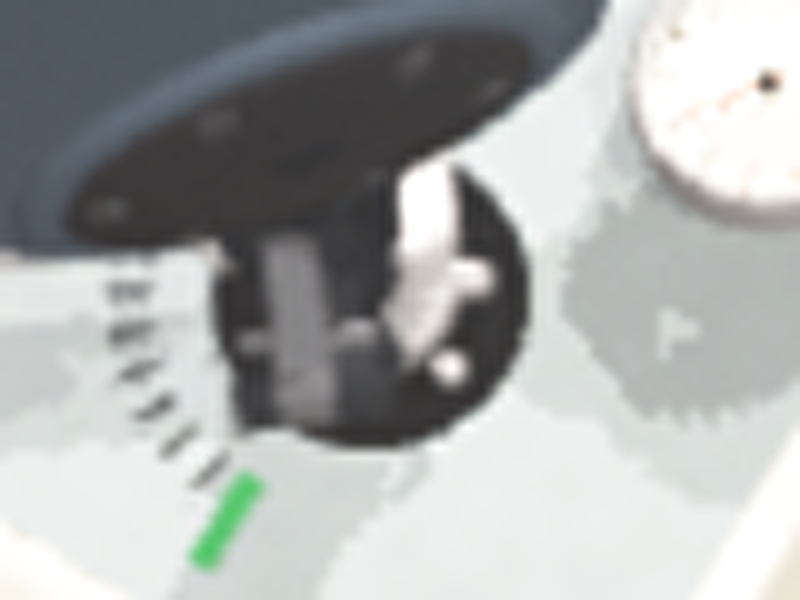

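View pics/top8.png

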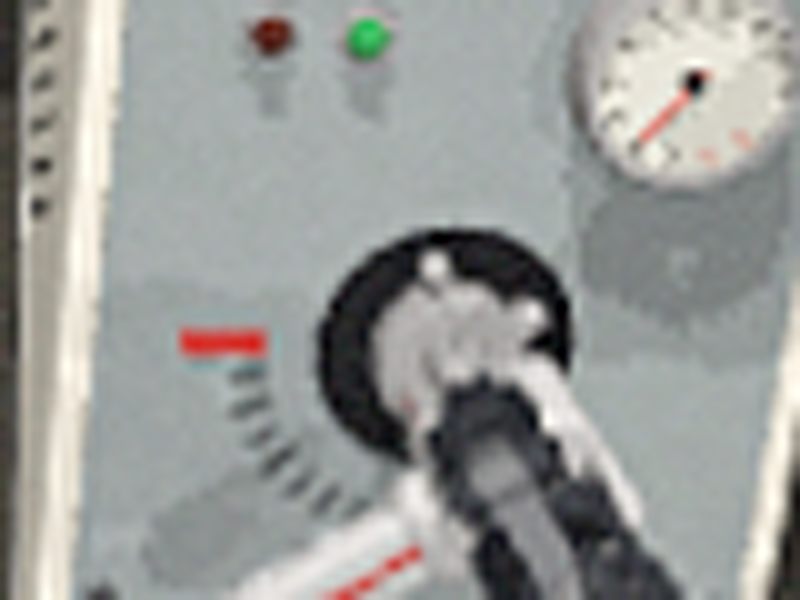

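View pics/wrist8c.png

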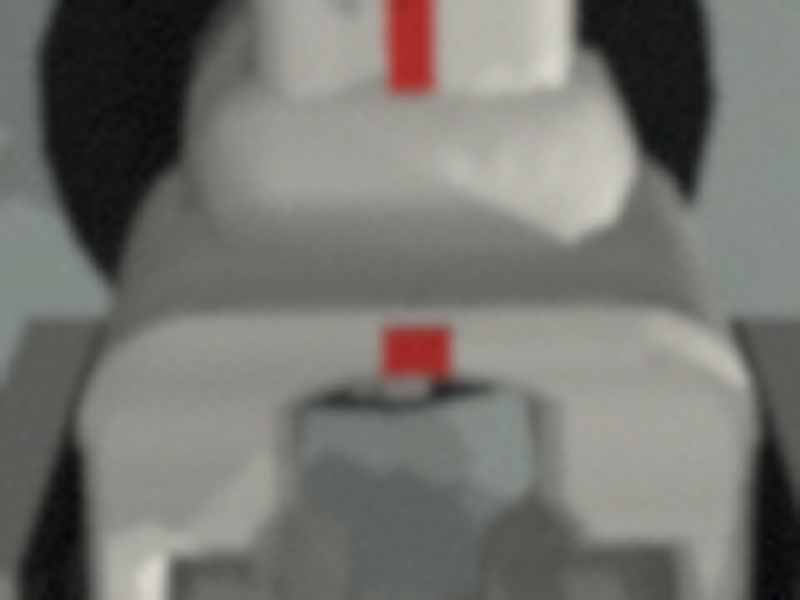

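Request:
{"method": "send_rows", "body": {"steps": [[[-0.1,-0.1,0.6,0,1],[-0.05,0,0.6,0,1],[0,0,0,0,1]]]}}

```text
t: 11.48
ee_pos: [0.5123, -0.0503, 0.1366]
tcp_rot: [2.857, -0.402, 0.673]
force: [0.4, -0.7, -1.5]
opening: 0.0392
```

```bash
python3 st.py;python3 look.py 9
```

```text
11.475 [-0.258  0.276  2.15   0.508  0.279 -1.331] [ 0.5123 -0.0503  0.1366]
toolz [ 0.4687  0.0148 -0.8832] tilt 27.963805707024928 az 1.8143010047598473
[[ 0.72   0.512  0.469]
 [ 0.574 -0.819  0.015]
 [ 0.391  0.258 -0.883]] [ 0.36 -0.69 -1.48] 0.03917584875304341
tip pred 255.18628665009993 243.13190944735436
lever theta 0.6187272253602274 tilt err deg 3.1462576558296753 n in tool [ 0.053  0.014 -0.998] tip in tool [ 0.0014 -0.0005  0.0057]
crop0 195 198
```

View pics/wrist9.png

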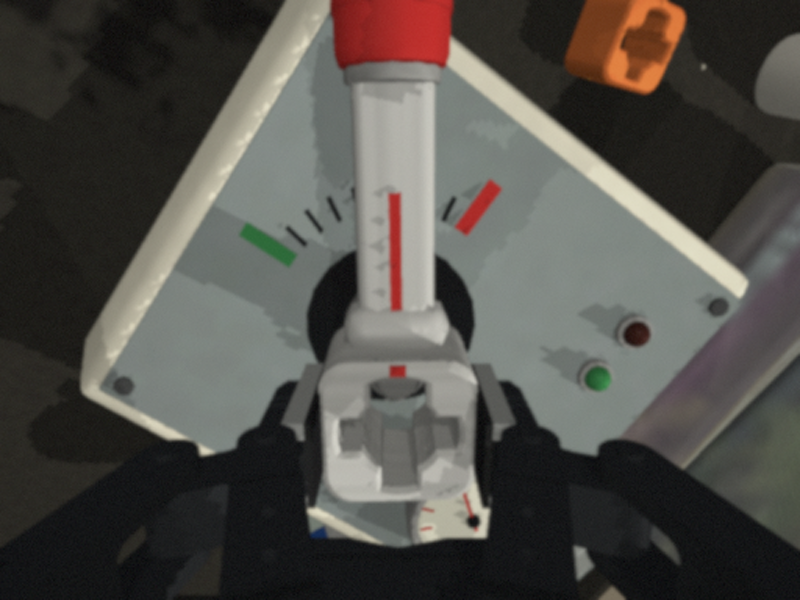

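Request:
{"method": "send_rows", "body": {"steps": [[[0.02,0,0.4,0,1],[0,0,0.4,0,1],[0,0,0,0,1]]]}}

```text
t: 11.9
ee_pos: [0.5165, -0.05, 0.1293]
tcp_rot: [2.857, -0.402, 0.673]
force: [0.9, -0.4, -1.3]
opening: 0.0393
```

```bash
python3 st.py;python3 look.py 10
```

```text
11.9 [-0.254  0.297  2.145  0.534  0.263 -1.356] [ 0.5165 -0.05    0.1293]
toolz [ 0.4689  0.0148 -0.8831] tilt 27.976922501487714 az 1.804999658879016
[[ 0.719  0.512  0.469]
 [ 0.574 -0.819  0.015]
 [ 0.392  0.258 -0.883]] [ 0.94 -0.42 -1.28] 0.0393036147258661
tip pred 254.54060519188127 250.88068381177766
lever theta 0.6187263588198639 tilt err deg 3.1573397757147936 n in tool [ 0.053  0.015 -0.998] tip in tool [ 0.0011 -0.0006 -0.0027]
crop0 194 205
```

View pics/wrist10.png

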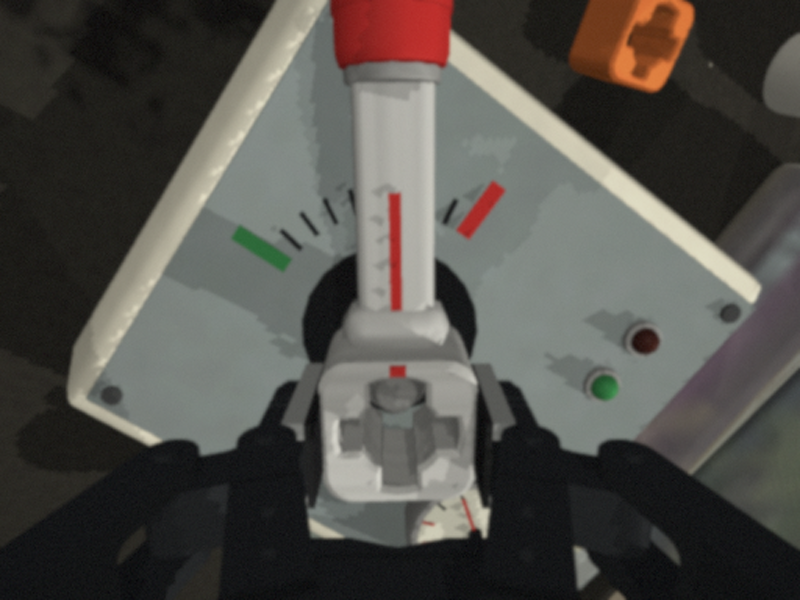

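```bash
python3 - <<'E'
from h import *
import pickle
s,st=pickle.load(open('wrist10.pkl','rb'))
cv2.imwrite('pics/w10c.png',cv2.resize(s['color'][225:325,195:315],(800,600)[:1]+(667,),interpolation=cv2.INTER_CUBIC)[:600])
T=cam(s,st)
# predicted outlines
E
```

```text
(no output)
```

View pics/w10c.png

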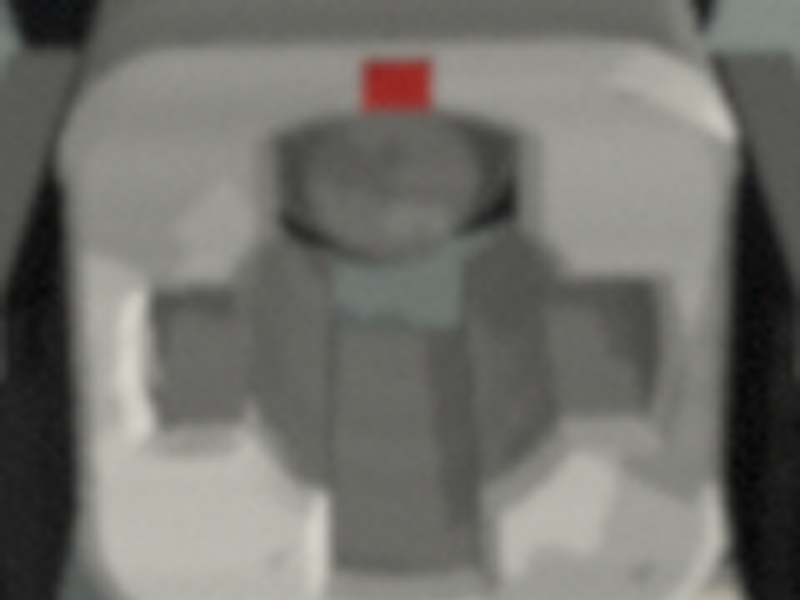

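Request:
{"method": "send_rows", "body": {"steps": [[[-0.02,0.03,0.4,0,1],[-0.02,0,0.4,0,1],[0,0,0,0,1]]]}}

```text
t: 12.32
ee_pos: [0.5196, -0.0497, 0.1214]
tcp_rot: [2.859, -0.402, 0.673]
force: [0.7, 1.6, -3.3]
opening: 0.0386
```

```bash
python3 st.py;python3 look.py 11; python3 - <<'E'
from h import *
import pickle
s,st=pickle.load(open('wrist11.pkl','rb'))
cv2.imwrite('pics/w11c.png',cv2.resize(s['color'][225:325,195:315],(800,600)[:1]+(667,),interpolation=cv2.INTER_CUBIC)[:600])
E
```

```text
12.325 [-0.252  0.319  2.142  0.568  0.249 -1.389] [ 0.5196 -0.0497  0.1214]
toolz [ 0.4673  0.0163 -0.8839] tilt 27.878982932994592 az 1.9951988614609293
[[ 0.72   0.513  0.467]
 [ 0.574 -0.819  0.016]
 [ 0.391  0.256 -0.884]] [ 0.68  1.58 -3.31] 0.03857154865962336
tip pred 256.1689292939799 261.1984103555048
lever theta 0.6189281892782226 tilt err deg 3.093936167801392 n in tool [ 0.052  0.012 -0.999] tip in tool [ 0.0018  0.0001 -0.0112]
crop0 196 216
```

View pics/w11c.png

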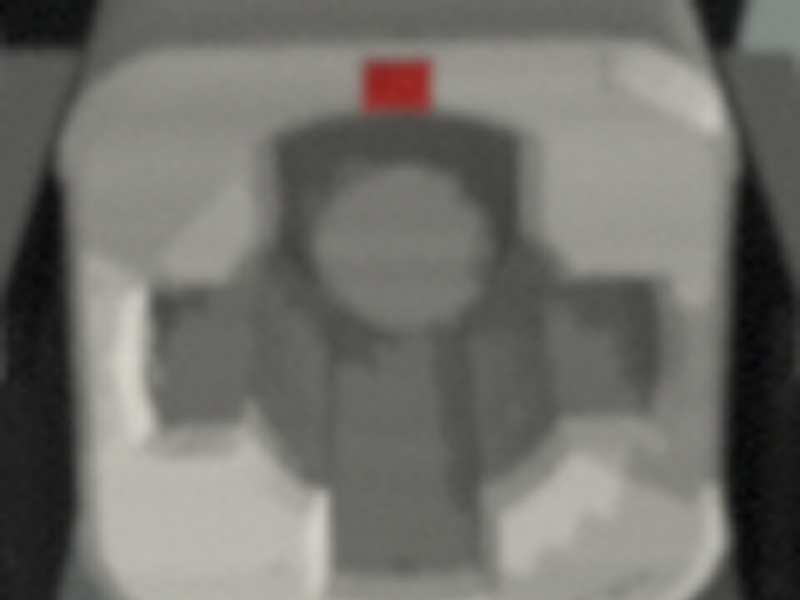

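Request:
{"method": "send_rows", "body": {"steps": [[[0,0,0.6,0,1],[-0.03,0,0.6,0,1],[0,0,0,0,1]]]}}

```text
t: 12.75
ee_pos: [0.5252, -0.0497, 0.1098]
tcp_rot: [2.86, -0.402, 0.673]
force: [-0.5, 2.2, -3.4]
opening: 0.0387
```

```bash
python3 st.py;python3 look.py 12; python3 - <<'E'
from h import *
import pickle
s,st=pickle.load(open('wrist12.pkl','rb'))
cv2.imwrite('pics/w12c.png',cv2.resize(s['color'][225:325,195:315],(800,600)[:1]+(667,),interpolation=cv2.INTER_CUBIC)[:600])
E
```

```text
12.75 [-0.249  0.352  2.135  0.622  0.227 -1.442] [ 0.5252 -0.0497  0.1098]
toolz [ 0.467   0.0163 -0.8841] tilt 27.85677910650092 az 2.0027081843530983
[[ 0.72   0.514  0.467]
 [ 0.574 -0.819  0.016]
 [ 0.391  0.256 -0.884]] [-0.52  2.25 -3.35] 0.038705232033045836
tip pred 257.56988029903073 277.12296319974587
lever theta 0.6188730564922704 tilt err deg 3.0743447995729962 n in tool [ 0.052  0.012 -0.999] tip in tool [ 0.0023  0.0002 -0.024 ]
crop0 197 232
```

View pics/w12c.png

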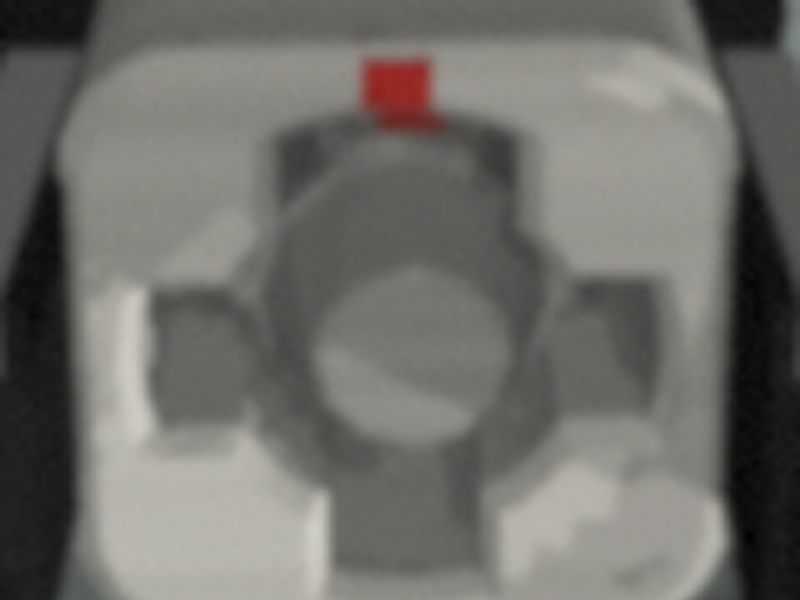

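The broad spline is in the broad keyway: its red line at (408,122) sits under the hub's red mark. About 7 mm to go.

Request:
{"method": "send_rows", "body": {"steps": [[[-0.02,0,0.5,0,1],[-0.02,0,0.4,0,1],[0,0,0.2,0,1]]]}}

```text
t: 13.18
ee_pos: [0.5289, -0.0498, 0.1041]
tcp_rot: [2.856, -0.405, 0.676]
force: [-54.2, -2.9, 66.8]
opening: 0.0395
```

```bash
python3 st.py;python3 look.py 13; python3 - <<'E'
from h import *
import pickle
s,st=pickle.load(open('wrist13.pkl','rb'))
cv2.imwrite('pics/w13c.png',cv2.resize(s['color'][225:325,195:315],(800,600)[:1]+(667,),interpolation=cv2.INTER_CUBIC)[:600])
E
```

```text
13.175 [-0.248  0.37   2.132  0.678  0.211 -1.5  ] [ 0.5289 -0.0498  0.1041]
toolz [ 0.4714  0.0166 -0.8818] tilt 28.144929846514884 az 2.014828498721924
[[ 0.717  0.514  0.471]
 [ 0.575 -0.818  0.017]
 [ 0.394  0.259 -0.882]] [-54.16  -2.87  66.81] 0.03951788051637589
tip pred 257.06478417602614 285.76375966911604
lever theta 0.620860665352735 tilt err deg 3.347380189628658 n in tool [ 0.056  0.015 -0.998] tip in tool [ 0.002  -0.0002 -0.0308]
crop0 197 240
```

View pics/w13c.png

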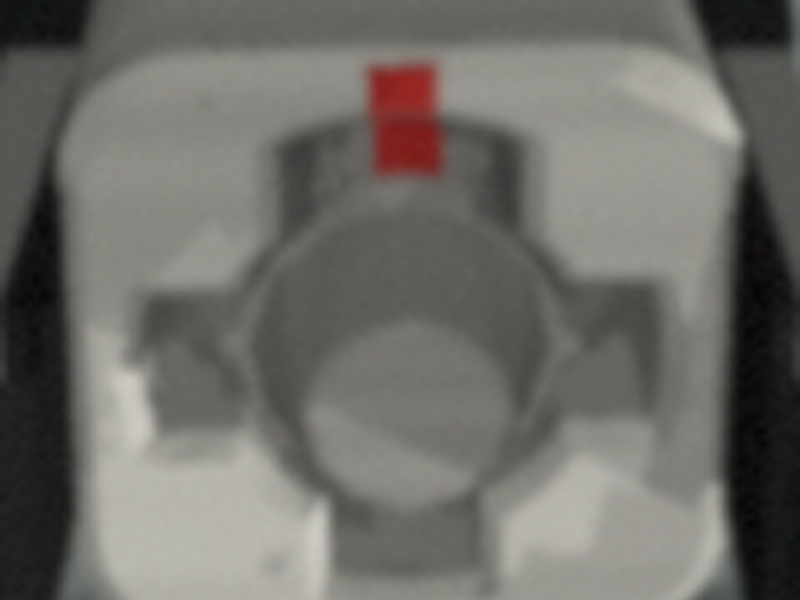

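Seated: tip is about 37.8 mm above the underside, and the contact force is firm at 86 N. I'll ease off now.

Request:
{"method": "send_rows", "body": {"steps": [[[0,0,0,0,1],[0,0,-0.05,0,1]]]}}

```text
t: 13.48
ee_pos: [0.5279, -0.0498, 0.1054]
tcp_rot: [2.855, -0.406, 0.677]
force: [0.1, 2.3, -3.3]
opening: 0.0388
```

```bash
python3 st.py;python3 look.py 14
```

```text
13.475 [-0.248  0.365  2.134  0.677  0.213 -1.499] [ 0.5279 -0.0498  0.1054]
toolz [ 0.4724  0.0165 -0.8812] tilt 28.20947958114166 az 2.001882522704669
[[ 0.716  0.513  0.472]
 [ 0.575 -0.818  0.017]
 [ 0.395  0.26  -0.881]] [ 0.1   2.26 -3.33] 0.038785459116102
tip pred 257.5500605135496 283.6395145134372
lever theta 0.6208345519093593 tilt err deg 3.4065842011378016 n in tool [ 0.057  0.016 -0.998] tip in tool [ 0.0022 -0.     -0.0292]
crop0 197 238
```

Request:
{"method": "send_rows", "body": {"steps": [[[0,0,0.1,0,1],[0,0,0.05,0,1],[0,0,0,0.08,1]]]}}

```text
t: 13.9
ee_pos: [0.5288, -0.0501, 0.105]
tcp_rot: [2.888, -0.428, 0.592]
force: [-7.8, 0.5, 4.7]
opening: 0.0392
```

```bash
python3 st.py;python3 look.py 15; python3 -c "
from h import *
print(r.sense()['torque'])"
```

```text
13.9 [-0.248  0.367  2.133  0.685  0.21  -1.427] [ 0.5288 -0.0501  0.105 ]
toolz [ 0.4738  0.0159 -0.8805] tilt 28.299486209548245 az 1.9275035211717761
[[ 0.755  0.454  0.474]
 [ 0.508 -0.861  0.016]
 [ 0.415  0.228 -0.88 ]] [-7.81  0.52  4.72] 0.03915776881047379
tip pred 256.87422182256637 283.57276983362334
lever theta 0.5403583318029812 tilt err deg 3.4814972068478665 n in tool [ 0.059  0.012 -0.998] tip in tool [ 0.0019 -0.0007 -0.03  ]
crop0 196 238
[-0.25763766  1.05893042  0.08961375]
```

View pics/wrist15.png

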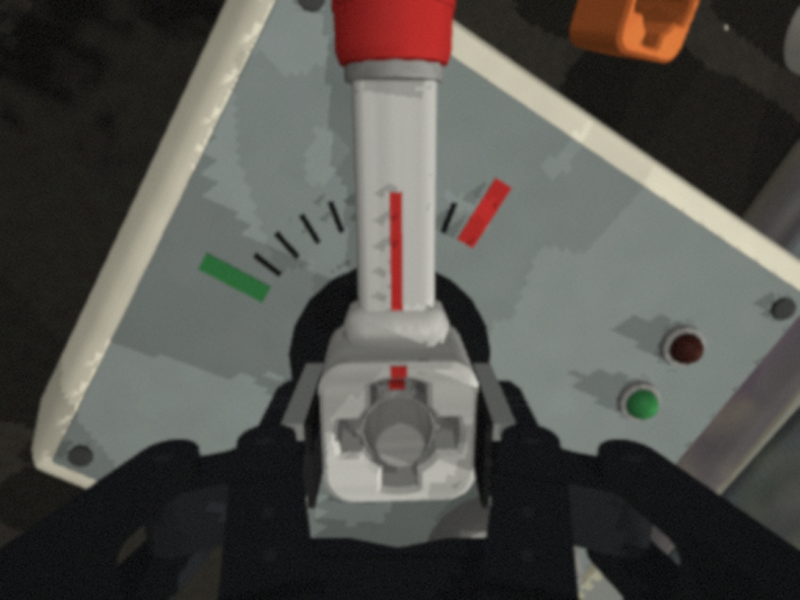

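Request:
{"method": "send_rows", "body": {"steps": [[[0,0,0,0.1,1],[0,0,0,0.1,1],[0,0,0,0.1,1],[0,0,0,0.1,1]]]}}

```text
t: 14.45
ee_pos: [0.5286, -0.0505, 0.1049]
tcp_rot: [3.092, -0.492, 0.135]
force: [-7.8, 0.8, 7.4]
opening: 0.0392
```

```bash
python3 st.py;python3 look.py 16; python3 -c "
from h import *
print(r.sense()['torque'])"
```

```text
14.45 [-0.249  0.367  2.134  0.684  0.209 -1.013] [ 0.5286 -0.0505  0.1049]
toolz [ 0.474   0.0149 -0.8804] tilt 28.30801016884522 az 1.7978968628423393
[[ 0.873  0.112  0.474]
 [ 0.119 -0.993  0.015]
 [ 0.472  0.043 -0.88 ]] [-7.77  0.76  7.43] 0.03922711225153755
tip pred 256.70713535714555 282.10224193864593
lever theta 0.12789257209144375 tilt err deg 3.4719747348147187 n in tool [ 0.059 -0.012 -0.998] tip in tool [ 0.0017 -0.0017 -0.03  ]
crop0 196 237
[-0.24442918  1.31806596  0.10488139]
```

View pics/wrist16.png

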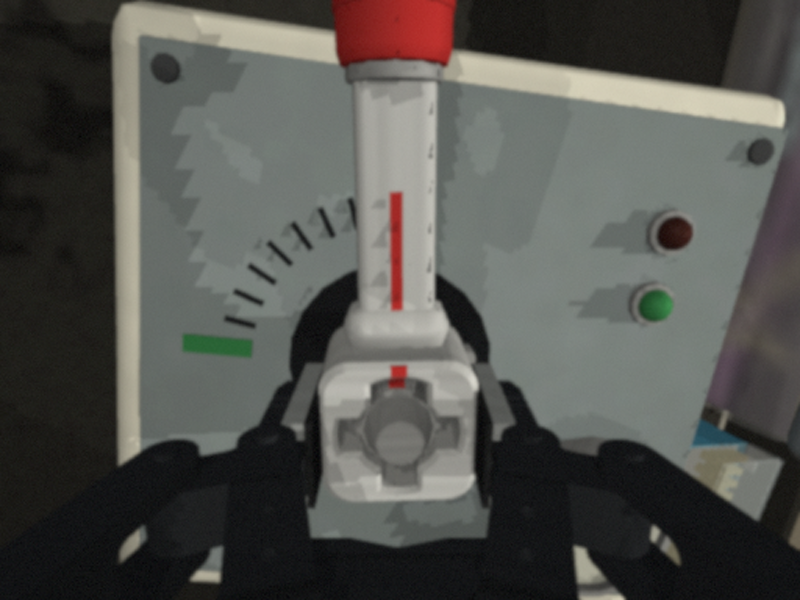

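Request:
{"method": "send_rows", "body": {"steps": [[[0,0,0,0.1,1],[0,0,0,0.08,1],[0,0,0,0.05,1]]]}}

```text
t: 14.88
ee_pos: [0.5282, -0.0499, 0.1047]
tcp_rot: [-3.062, -0.487, -0.134]
force: [-8.1, 5.3, 7.0]
opening: 0.039
```

```bash
python3 st.py;python3 look.py 17; python3 -c "
from h import *
print(r.sense()['torque'])"
```

```text
14.875 [-0.248  0.367  2.134  0.683  0.21  -0.774] [ 0.5282 -0.0499  0.1047]
toolz [ 0.473   0.0158 -0.8809] tilt 28.244703379417246 az 1.9143032027663294
[[ 0.876 -0.097  0.473]
 [-0.118 -0.993  0.016]
 [ 0.468 -0.07  -0.881]] [-8.05  5.31  6.96] 0.03904083571781135
tip pred 257.40354648295107 282.78532587324656
lever theta -0.10980661646580152 tilt err deg 3.4274490514332223 n in tool [ 0.054 -0.026 -0.998] tip in tool [ 0.0018 -0.0016 -0.0299]
crop0 197 237
[-0.06062045  1.24509468  0.95620712]
```

View pics/wrist17.png

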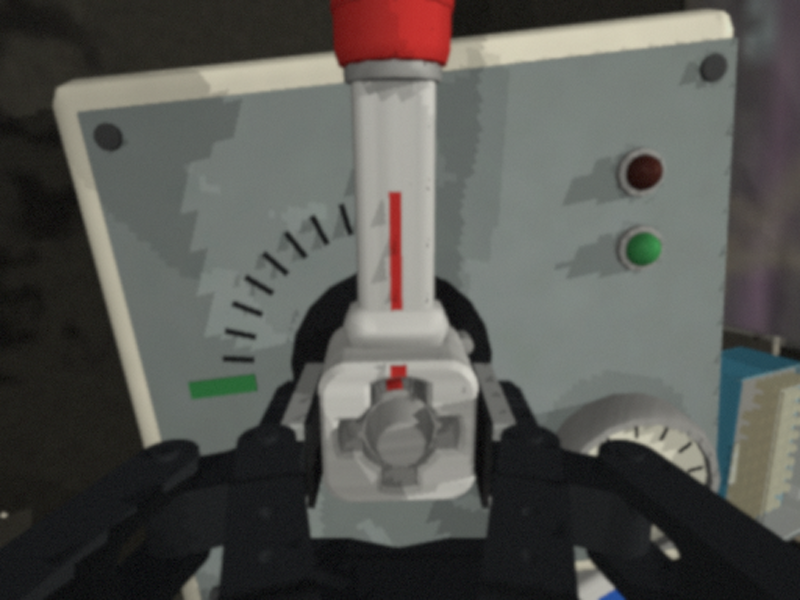

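Request:
{"method": "send_rows", "body": {"steps": [[[0,0,0,0.06,1],[0,0,0,0.06,1]]]}}

```text
t: 15.18
ee_pos: [0.528, -0.0507, 0.1045]
tcp_rot: [-3.008, -0.476, -0.259]
force: [-13.6, -10.7, 5.9]
opening: 0.0392
```

```bash
python3 st.py;python3 look.py 18; python3 -c "
from h import *
print(r.sense()['torque'])
import pickle
s,st=pickle.load(open('wrist18.pkl','rb'))
cv2.imwrite('pics/w18c.png',cv2.resize(s['color'][225:325,195:315],(800,667),interpolation=cv2.INTER_CUBIC)[:600])"
```

```text
15.175 [-0.248  0.367  2.135  0.676  0.207 -0.656] [ 0.528  -0.0507  0.1045]
toolz [ 0.473   0.0128 -0.8809] tilt 28.243617695049313 az 1.55589703509473
[[ 0.859 -0.194  0.473]
 [-0.227 -0.974  0.013]
 [ 0.458 -0.119 -0.881]] [-13.62 -10.72   5.91] 0.03916579844935707
tip pred 257.1467026293443 280.9984526388808
lever theta -0.22043290967768714 tilt err deg 3.3792848133520295 n in tool [ 0.051 -0.029 -0.998] tip in tool [ 0.0016 -0.0025 -0.03  ]
crop0 197 235
[-2.71346754  1.7887559   1.95311555]
```

View pics/w18c.png

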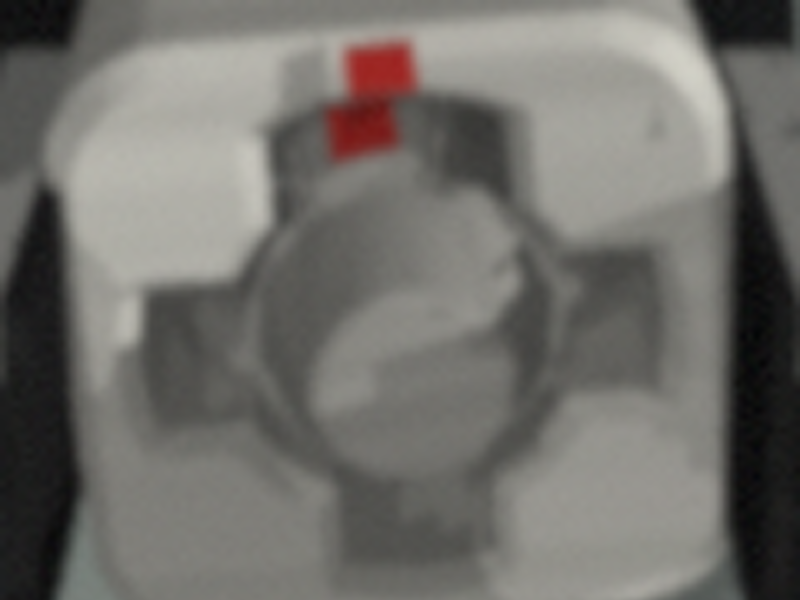

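The spindle is at its stop: torque is up to 2 N·m and the hub is being twisted in the pads. I'll ease back within the keyway play, then open.

Request:
{"method": "send_rows", "body": {"steps": [[[0,0,0,-0.1,1],[0,0,0,0,1],[0,0,0,0,0.5],[0,0,0,0,0],[0,0,0,0,0]]]}}

```text
t: 15.85
ee_pos: [0.5296, -0.0517, 0.1051]
tcp_rot: [-3.063, -0.49, -0.145]
force: [-0.1, -0.1, -1.0]
opening: 0.077
```

```bash
python3 st.py;python3 look.py 19
```

```text
15.85 [-0.249  0.368  2.132  0.677  0.205 -0.759] [ 0.5296 -0.0517  0.1051]
toolz [ 0.4757  0.0105 -0.8796] tilt 28.41060164796545 az 1.2705675191379016
[[ 0.873 -0.107  0.476]
 [-0.127 -0.992  0.011]
 [ 0.471 -0.07  -0.88 ]] [-0.09 -0.15 -0.96] 0.07700300438588546
tip pred 253.24207881600563 279.7964600799902
lever theta -0.11880763866123924 tilt err deg 3.509344878811567 n in tool [ 0.057 -0.022 -0.998] tip in tool [ 0.0002 -0.0031 -0.0302]
crop0 193 234
```

View pics/wrist19.png

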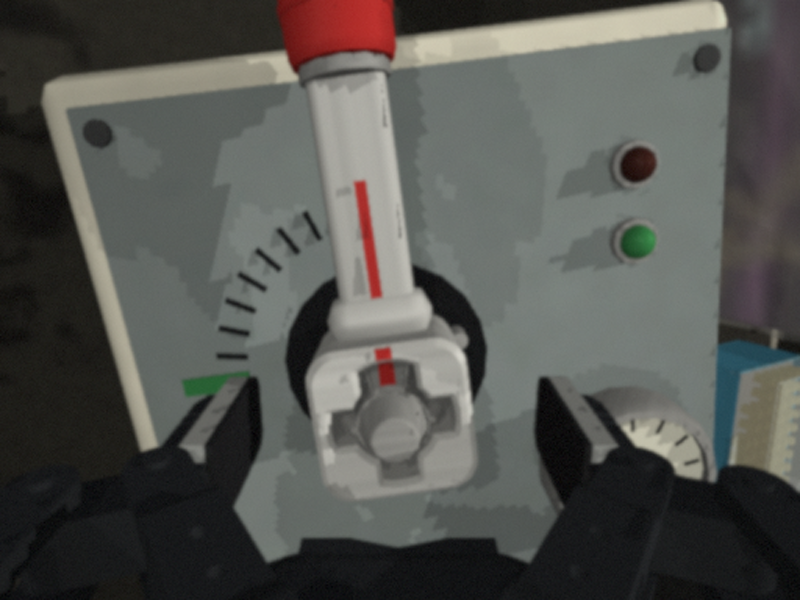

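Request:
{"method": "send_rows", "body": {"steps": [[[0,0,-1.5,0,0],[0,0,-3,0,0],[0,0,-4,0,0],[0,0,0,0,0]]]}}

```text
t: 16.4
ee_pos: [0.4888, -0.0531, 0.1819]
tcp_rot: [-3.064, -0.491, -0.145]
force: [1.0, 0.0, 0.3]
opening: 0.0851
```

```bash
python3 st.py;python3 look.py 20; python3 - <<'E'
from h import *
import pickle
s=r.snapshot('top');pickle.dump(s,open('top20.pkl','wb'));cv2.imwrite('pics/top20.png',cv2.resize(s['color'],(800,600),interpolation=cv2.INTER_CUBIC))
s,st=pickle.load(open('wrist20.pkl','rb'));T=cam(s,st);u,v=map(int,proj(s,T,(.5157,-.049,.132)))
print(u,v);cv2.imwrite('pics/w20c.png',cv2.resize(s['color'][v-50:v+40,u-60:u+60],(800,600),interpolation=cv2.INTER_CUBIC))
E
```

```text
16.4 [-0.279  0.142  2.172  0.391  0.376 -0.486] [ 0.4888 -0.0531  0.1819]
toolz [ 0.4762  0.0092 -0.8793] tilt 28.444246776810342 az 1.1088820155752155
[[ 0.873 -0.108  0.476]
 [-0.128 -0.992  0.009]
 [ 0.471 -0.069 -0.879]] [1.02 0.03 0.27] 0.08510824407553032
tip pred 252.37363161348125 204.50748090929622
lever theta -0.11921957422109211 tilt err deg 3.526566592708311 n in tool [ 0.058 -0.02  -0.998] tip in tool [-0.0006 -0.0035  0.0568]
crop0 192 159
252 204
```

View pics/wrist20.png

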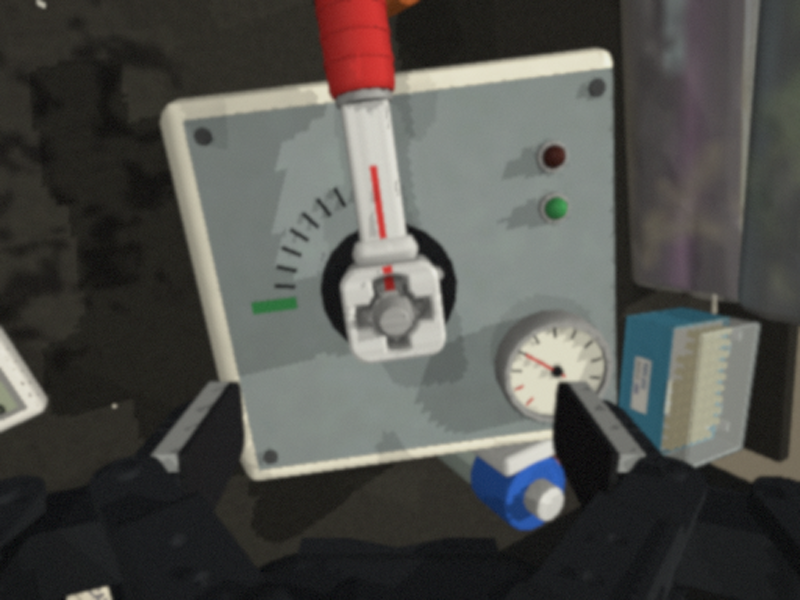

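View pics/w20c.png

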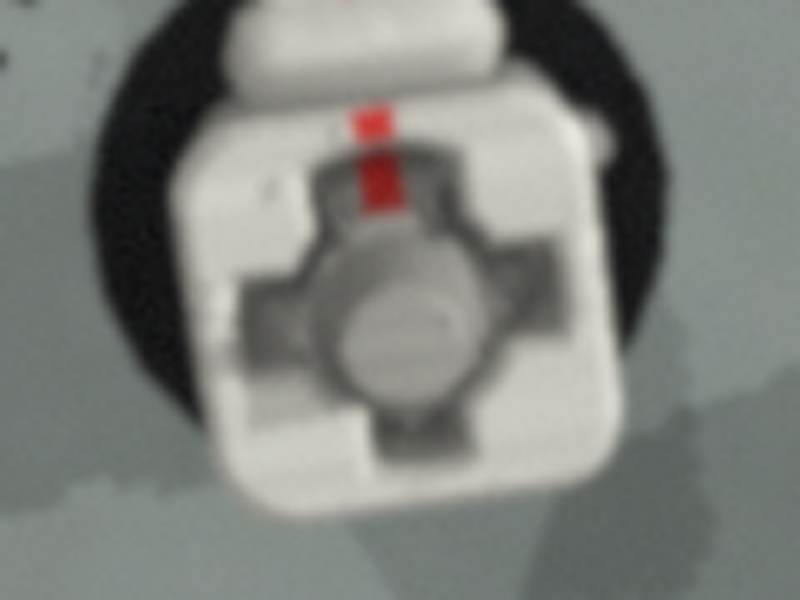

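View pics/top20.png

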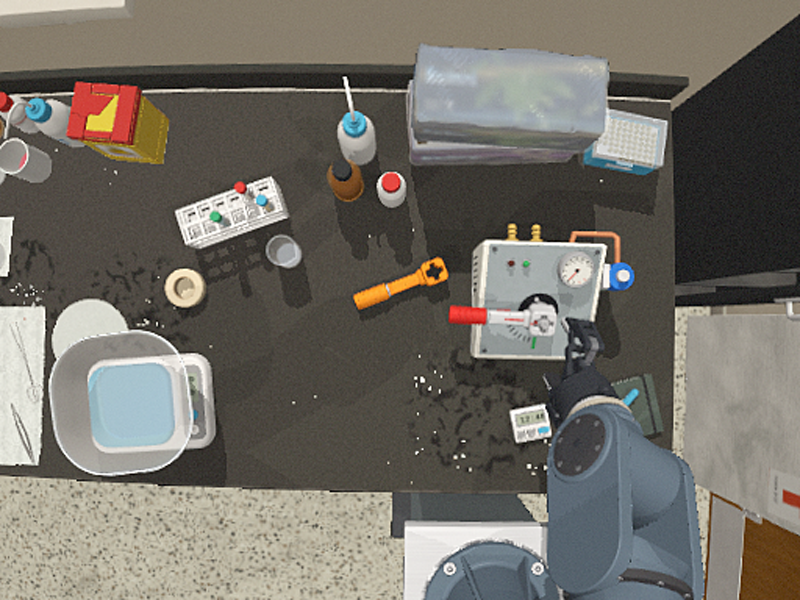

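```bash
python3 - <<'E'
from h import *
import pickle
s,st=pickle.load(open('wrist20.pkl','rb'));T=cam(s,st)
n=np.array([-.4226,.0037,.9063]);left=np.array([.0087,1,0]);left/=np.linalg.norm(left);down=np.cross(n,left);down*=-np.sign(down[0])
tip=np.array([.5157,-.049,.132]);seat=tip-.038*n
def onh(x,y,h,k=.64):
    d=T[:3,:3]@ray(s,x*k-.2,y*k-.2);o=T[:3,3];p=o+d*((seat+h*n-o)@n)/(d@n);q=p-seat;return np.array([q@left,q@down])*1000
print('tip',onh(396,318,.038))
hub=[onh(*p,.032) for p in [(341,270),(436,262),(446,348),(354,360)]];print('hub corners',np.round(hub,1))
m=np.mean(hub,0);print('hub c',m)
f=.15/ .64/ .64*.64
# bar red line ends at h=20
a=onh(384,236,.020);b=onh(374,168,.020);print('bar',a,b,'theta',np.arctan2(*(b-a)[::-1]))
c=onh((192+375/6.667)/.64,(154+180/6.667)/.64,.032)
# red on spline & hub marks, crop scale
def cr(x,y): return (192+x/6.667)/.64,(154+y/6.667)/.64
print('hubmark',onh(*cr(374,125),.032),'spline red outer/inner',onh(*cr(375,158),.023),onh(*cr(383,210),.030),'tip',onh(*cr(405,340),.038),'opp keyway',onh(*cr(425,440),.032))
# console edge for reference: red/green mark
print('green',onh(252,307,-.014),onh(296,303,-.014))
d=s['depth']
for x,y in [(396,318),(372,345),(428,330),(360,285),(425,275),(410,345),(300,260),(300,420)]:
    p=dep(s,T,int(x*.64),int(y*.64),1);print((x,y),'h',((p-seat)@n*1000).round(1))
E
```

```text
tip [ 0.70033506 -0.6350589 ]
hub corners [[ 21.9  18.7]
 [ 20.  -19.6]
 [-17.3 -20.1]
 [-17.1  19. ]]
hub c [ 1.86718541 -0.49893925]
bar [31.40559978 -0.33193968] [59.35283104  0.14958266] theta 0.01722799288787797
hubmark [19.41235121  0.13027872] spline red outer/inner [14.11594932  0.34007269] [10.55038812  0.29941858] tip [-0.20387627 -0.08462435] opp keyway [-12.64911878  -0.85729165]
green [-0.29371962 68.39918506] [-1.22546465 46.74859603]
(396, 318) h 39.1
(372, 345) h 35.8
(428, 330) h 35.6
(360, 285) h 33.5
(425, 275) h 33.9
(410, 345) h 34.9
(300, 260) h -13.5
(300, 420) h -13.3
```

```bash
python3 - <<'E'
from h import *
import pickle
s,st=pickle.load(open('wrist20.pkl','rb'));T=cam(s,st)
n=np.array([-.4226,.0037,.9063]);left=np.array([.0087,1,0]);left/=np.linalg.norm(left);down=np.cross(n,left);down*=-np.sign(down[0])
seat=np.array([.5157,-.049,.132])-.038*n
def collect(poly):
    m=np.zeros(s['depth'].shape,np.uint8);cv2.fillPoly(m,[np.int32(poly)],1);P=[]
    for v,u in zip(*np.nonzero(m)):
        z=s['depth'][v,u]
        if z>0:
            q=T[:3,3]+T[:3,:3]@(ray(s,u,v)*z)-seat;P.append([q@left,q@down,q@n])
    return np.array(P)*1000
def fit(P,nm):
    for _ in range(8):
        A=np.c_[P[:,:2],np.ones(len(P))];c=np.linalg.lstsq(A,P[:,2],rcond=None)[0];e=P[:,2]-A@c
        k=abs(e)<max(1.5,1.2*np.median(abs(e))*2);P=P[k]
    print(nm,c,len(P),np.std(e))
k=.64
fit(collect(np.array([(341,270),(436,262),(446,348),(354,360)])*k),'hub')
fit(collect(np.array([(200,150),(330,105),(300,200),(260,260),(250,400),(225,280)])*k),'face1')
fit(collect(np.array([(420,110),(590,90),(590,290),(480,340),(440,460),(270,440),(330,350),(460,330),(460,230)])*k),'face2')
fit(collect(np.array([(348,110),(380,105),(400,225),(365,230)])*k),'bar')
E
```

```text
hub [-9.63294370e-02 -1.38103609e-02  3.46883509e+01] 2045 0.6492057519036398
face1 [-3.26744571e-03 -2.13024623e-03 -1.26871630e+01] 5857 0.6299996850820622
face2 [ 1.93659213e-04  1.41811424e-03 -1.26701758e+01] 16633 0.6032577553420054
bar [-1.01141312e-01 -9.26274424e-03  2.32567558e+01] 1752 0.6254218935005745
```

Request:
{"method": "send_rows", "body": {"steps": [[[0,0,-3,0,0],[0,0,0,0,0],[0,0,0,0,0],[0,0,0,0,0]]]}}

```text
t: 17.0
ee_pos: [0.4746, -0.0527, 0.2023]
tcp_rot: [-3.061, -0.482, -0.146]
force: [0.6, 0.3, 0.8]
opening: 0.0856
```

```bash
python3 st.py; python3 look.py 21; python3 - <<'E'
from h import *
import pickle
s,st=pickle.load(open('wrist21.pkl','rb'));T=cam(s,st)
n=np.array([-.4226,.0037,.9063]);left=np.array([.0087,1,0]);left/=np.linalg.norm(left);down=np.cross(n,left);down*=-np.sign(down[0])
seat=np.array([.5157,-.049,.132])-.038*n
P=[]
for v in range(120,260):
  for u in range(160,340):
    z=s['depth'][v,u]
    if z>0:
      q=T[:3,3]+T[:3,:3]@(ray(s,u,v)*z)-seat;q=np.array([q@left,q@down,q@n])*1000
      if abs(q[0])<18 and abs(q[1])<18 and 27<q[2]<39: P.append(q)
P=np.array(P)
for _ in range(8):
    A=np.c_[P[:,:2],np.ones(len(P))];c=np.linalg.lstsq(A,P[:,2],rcond=None)[0];e=P[:,2]-A@c;P=P[abs(e)<max(1.5,2.4*np.median(abs(e)))]
print(c,len(P),e.std(),r.sense()['qd'].round(3))
E
```

```text
17.0 [-0.29   0.079  2.176  0.347  0.443 -0.445] [ 0.4746 -0.0527  0.2023]
toolz [ 0.4685  0.0125 -0.8834] tilt 27.949394962794795 az 1.532548774164798
[[ 0.877 -0.108  0.469]
 [-0.129 -0.992  0.013]
 [ 0.463 -0.071 -0.883]] [0.6  0.29 0.84] 0.08559030278666589
tip pred 257.69550056711205 193.6548414598254
lever theta -0.12040517887506332 tilt err deg 3.093603698284798 n in tool [ 0.049 -0.023 -0.999] tip in tool [ 0.003  -0.0031  0.0814]
crop0 197 148
[-9.27523963e-02 -1.72378350e-02  3.46985382e+01] 1408 0.6556831948988171 [-0.    -0.007 -0.001 -0.004  0.005  0.005]
```

View pics/wrist21.png

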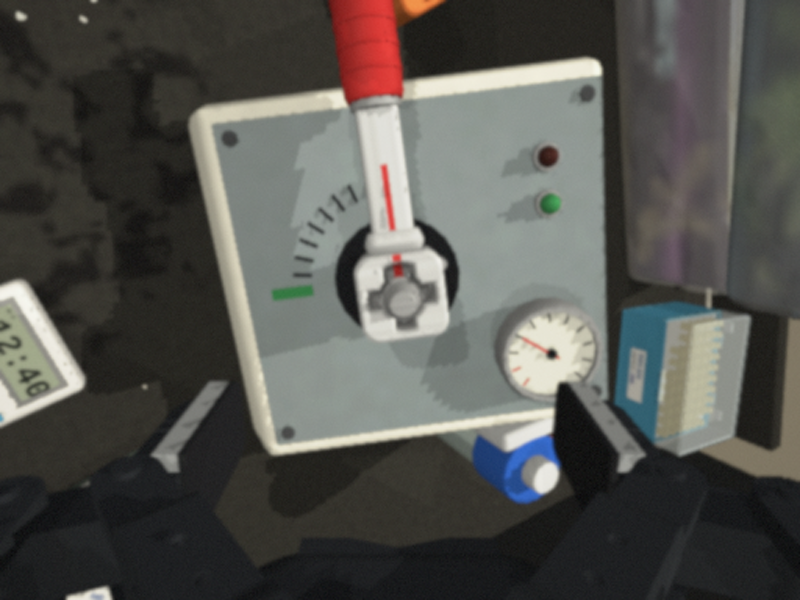

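```bash
python3 -c "
from h import *
print(r.job_done())"
```

```text
the job is handed in; nothing more can be done
None
```

I fitted the lever on the spindle, turned the tap shut to its stop, let go, backed the gripper off and handed the job in at about 17 s. No verdict was reported.

**What I did:**
- I gripped the aluminium lever by its hub.
- Rows can only turn the tool about its own z. To match the 25° slope, I tilted the tool about 25° by asking for poses beyond the arm's reach high above the bench. The tilt crept to about 28° by the time of the fit.
- I lined the broad keyway up with the red-marked spline at about 0.6 rad and pushed the lever home. That contact peaked at about 86 N at the wrist.
- I turned it clockwise until the resisting torque rose to about 2 N·m. I then eased back within the keyway play and opened the gripper.

**What the last checks showed:**
- **Shut:** lever angle measured about 0.02 rad and spindle about 0.025 rad, against a limit of 0.10.
- **Seating:** hub centre about 17.4 mm above the seat, against 12 to 20 mm.
- **Loose things:** the beaker and both bottles look unmoved in the top picture, and the orange look-alike was not touched.
- **Gripper:** clear of the lever and at rest.

**The thinnest margin:** the released lever leans 0.09 to 0.10 rad on the spindle, drooping towards the sleeve within the fit's play, against a limit of 0.12. It read the same twice, about 0.6 s apart. My height readings also sat about 1.3 mm high on the console face, and I allowed for that.

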